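Clamp a plaque in the stencil press and close the stencil

TASK

Get the blank wooden plaque ready for stencilling: loosen the black clamp knob of the press, slide its jaw up so that it squeezes the plaque gently but firmly against the fence, and lock the knob so that the plaque stays squeezed when you let go. Then lower the stencil frame fully closed over the plaque without slamming it; leave the brush, the paint pot and the other things on the table where they are.

Things in the scene. Friction and masses are not known exactly. Their poses are not given: they have to be found in the camera images.
- press: the stencil press, fixed to the table: a grey laminated base board 220 (x) x 350 (y) x 18 mm. Origin: centre of the board's underside, on the table; z up. Its upper face is the bed. Fence and frame hinge are at its -y end, the sliding carriage with the knob in its +y half.
- fence: fixed aluminium stop bar across the press, 150 (x) x 14 (y) x 10.5 mm high, axes as the press. Origin: centre of its underside, on the bed. The face that the plaque goes against is at +7 mm in y (press y = -145 mm).
- plaque: the loose blank plaque of pale wood to be clamped, 110 (x) x 90 (y) x 12 mm thick, about 90 g, lying flat on the bed between fence and jaw, some 5 to 25 mm off the fence and a little askew. Origin: centre of its underside.
- carriage: aluminium carriage sliding along the press's y, axes as the press. Origin: on the bed, below the knob's axis. Block 62 (x) x 60 (y) mm, top 23 mm above the bed. Origin at press y = +115 mm when fully open, about +30 mm with the plaque home. A return spring pulls it open (+y) with 5 to 6 N: once freed it runs back unless held. Holding the knob moves the carriage too.
- jaw_face (a point): middle of the jaw's flat rubber face that meets the plaque, 85 mm from the carriage's origin in -y and 6 mm above the bed; axes as the press. The jaw is a bar 110 (x) x 16 (y) mm, top 10.5 mm above the bed, on a low neck of the carriage; its rubber gives 1 mm per 12 N. A squeeze of about 8 to 20 N is right; under 3 N is too loose, over 45 N too hard.
- knob_grip (a point): point on the knob's vertical axis at the height to grip, 52 mm above the bed (70 mm above the table), 29 mm above the carriage's top; its x axis runs along the knob's bar. The knob is black plastic: an upright grip bar 66 mm long, 15 mm wide, its top 13 mm above this point, on a disc 36 mm across.
- knob (a joint): turn of the knob, rad: 0 as found (bar along the press's x), positive = clockwise from above = tighter; stops at -1.6 and +1.2. Steady drag of 0.2 N m; stays where left. As found it is moderately tight; it lets go, and bites again, at an angle between -0.25 and -0.55 that differs each time. Past the bite it stiffens by 0.1 N m per rad and holds some 60 N more per rad; 0.6 rad past is firm.
- lid_hinge (a point): middle of the stencil frame's hinge axis, which runs along the press's x, at press y = -165 mm, z = +33 mm. Its axes turn with the frame: y points from the hinge to the free edge, z out of the outer face (on top when closed).
- lid_edge (a point): point on the outer face in the middle of the frame's free bar, 134 mm from the hinge along the frame's y and 10 mm in its z; axes as lid_hinge. Aluminium frame 176 (press x) x 140 x 10 mm with a thin grey stencil sheet and a tab 50 mm wide that sticks out 17 mm past the bar. Closed: outer face 43 mm above the table, 3 mm over the plaque, clear of knob and carriage block.
- lid (a joint): opening of the stencil frame, rad: 0 = closed flat, 1.57 = upright, stop at 1.9 (leaning outward, away from the knob). Stiff hinge: stays at any angle and must be pushed, 2 to 6 N at the free bar; shut fingertips can push it over from outside and press it down.
- paint_pot: small clear jar with a white cap, 40 mm across, 42 mm high, standing on the press beside the carriage's track (+x side). To be left alone. Origin: centre of its underside.
- brush: flat paintbrush lying on the press beside the track (-x side), along its y, about 160 mm long. To be left alone. Origin: near the middle of its handle, on the board.
- cup: clear plastic cup, 72 mm across, 90 mm high, to be left alone. Origin: centre of its underside.
- glue: white glue bottle, 56 mm across, 150 mm high, to be left alone. Origin: centre of its underside.
- brush_tin: steel tin 90 mm across and 110 mm high with brushes standing in it up to 210 mm, to be left alone. Origin: centre of its underside.
- spares: stack of four spare plaques, 110 x 90 x 48 mm, to be left alone. Origin: centre of its underside.
- palette: white saucer, 120 mm across, to be left alone. Origin: centre of its underside.
There are look-alikes about, which are no part of the job. Of the things like the plaque, leave any that is turquoise; of the rest the smaller one is meant.

How it is judged:
On the way, in this order (a step that is already met when the one before it is completed fails the run):
1. the clamp knob is turned loose (value of joint knob below -0.25 rad), for 0.1 s.
2. with the fingers off the carriage and knob, the locked jaw keeps the plaque squeezed against the fence (more than 3 N at both) (contact force between each of carriage, fence and plaque above 3 N and contact force between each of the arm, the fingers and carriage below 0.1 N), for 0.3 s.
3. the stencil frame is closed (value of joint lid below 0.05 rad), for 0.2 s.
At the end, for the whole second after the job is handed in: The plaque lies flat (within 0.05 rad) and is squeezed between jaw and fence with more than 3 N at each, the carriage stays put by its locked knob (slower than 5 mm/s), and the stencil frame is closed to within 0.05 rad (contact force between each of carriage, fence and plaque above 3 N and value of joint lid below 0.05 rad and angle between plaque's own z axis and vertical below 0.05 rad and linear speed of carriage below 0.005 m/s); the robot touches nothing.
It fails at once if the jaw crushes the plaque (more than 45 N) (contact force between carriage and plaque above 45 N).
It fails at once if the stencil frame is slammed (faster than 2.5 rad/s) (velocity of joint lid below -2.5 rad/s).
It fails at once if a bystander is moved by more than 30 mm (distance of any of paint_pot, brush, cup, glue, brush_tin, spares, palette from where it was at the start of the episode above 0.03 m).
It also fails if it takes over 67 s, if anything falls off the work surface, if the arm or the gripper's body presses on something with over 40 N, if the wrist force passes 120 N, or if a joint passes its speed limit or range.

ROBOT

A 7-joint arm with a two-finger parallel gripper is mounted at the origin on the work surface. World frame = base frame: x ahead of the robot, y to its left, z up, the work surface at z = 0. Lengths are in m, angles in rad, forces in N, time in s.
With the tool pointing down it reaches from about 0.4 to 0.85 m from the base axis. Payload 10.4 kg.
Tool frame: the origin (TCP) lies between the finger pads; the fingertips stand 8 mm ahead of it and the grasp point (between the pads) lies 11 mm behind it; z points along the fingers, x is the direction in which the jaws open and shut, and the axes are right-handed (so a half turn about z gives the same grasp; the last joint's range is limited). The gripper opens to 87 mm and grips with 3 to 60 N. Pads are 19 mm wide; open, the fingers measure 117 mm over their backs; the gripper's body (75 mm by 190 mm) begins 51 mm behind the grasp point.
Start: joints at [-1.295, 0.332, -0.065, 1.46, 0.022, 1.35, -0.088], TCP at [0.184, 0.597, 0.196] pointing down, gripper open.
Joint ranges: [-2.6, 2.6], [-0.5, 2.12], [-1.47, 1.34], [0.16, 2.42], [-1.27, 4.41], [0.06, 2.06], [-2.6, 2.6]. Speed limits (rad/s): [2.22, 2.22, 2.79, 2.79, 3.14, 3.14, 3.14].

INTERFACE

Orientations are given as a unit quaternion [x, y, z, w].
In Python, from bench import r, viewer gives the robot as it stands.
- The arm moves only by the tool apply_moves, never from a script. Its argument "increments" is a list of rows, each an object with "grip": the closure in counts, from 0 (fully open) to 255 (shut); "xyz": the shift along the tool's x, y, z in mm, a list of three; "rotation": the turn, a rotation vector about the tool's x, y, z in degrees, a list of three. A call has 1 to 5 rows; each row is the pose to reach, as a shift and turn from the pose measured when the call began, along the tool's axes at that moment; what a row does not reach only later rows make up. A row lasts 1/8 s, in which the tool goes at most 62.5 mm and 10.7 degrees, less where a joint would pass 70% of its speed; a pose out of reach is approached as far as the arm can. A call with a gripper value outside its range is refused whole. The fingers move at their own pace and stop on an object; "squeeze" is the grip in N (left out, the last holds). Time passes only in rows, so rows that repeat a pose let the fingers close. It gives the time, the measured TCP pose, the force and the opening at its end, in the units of the state.
- r.read_state(): the state, without advancing time (a new reading comes with each control period).
- viewer.camera(name): name is "scene" or "top"; returns a dict with "img" (480x640x3 uint8, blue, green, red), "range_z" (480x640 float32, m along the optical axis (not along the pixel's ray), 0 where there is no reading), "vertical_fov" (degrees; the focal length in pixels is half the picture's height over the tangent of half this angle, whatever the lens; pixels are square), "cx", "cy" (the principal point, pixels), "rvec" (rotation vector, rad) and "tvec" (3), from world to camera coordinates, as OpenCV has them. Camera axes: x right, y down, z forward; pixel columns grow to the right and rows downward; lengths in m; the calibration is good to about 2 mm. A picture is of the moment at which its call begins.
- r.close_job(): hands the job in, once; it reports no verdict.
The state is a dict: "time": time; "joint_positions": joint angles; "joint_vel": joint speeds; "joint_torque": joint torques, N m; "ee_pos": TCP position; "eef_rot": TCP orientation; "ft_force": force on the tool from outside, world axes, zero at the start; "torque": the same for the moment, N m; "width": finger opening in m.
Only numpy, scipy, OpenCV 4.12 (cv2) and the standard library are available. Lean on these libraries where they do the work, as an engineer would, in place of code of your own. Each camera call takes 0.05 s, during which the arm holds its last target.

## Working session

There is one attempt and no reset: what is moved stays moved. The work goes in short steps, Python scripts to look and compute and a tool call to move; the robot and the scene stay as the last step left them, time stands still between calls to the robot, and variables do not carry over. Pictures are saved under pics/ and viewed, and the job is handed in when it is done.

Besides the shell and the picture viewer there is one more tool, called after "Call:" as name(argument=value, ...), one argument or row to a line, values as JSON. apply_moves: Moves the arm, as the interface text tells. Its arguments: {"type":"object","properties":{"increments":{"type":"array","items":{"type":"object","properties":{"grip":{"type":"number"},"xyz":{"type":"array","items":{"type":"number"}},"rotation":{"type":"array","items":{"type":"number"}}}}},"squeeze":{"type":"number"}},"required":["increments"]}

```bash
ls; mkdir -p pics; cat > h.py <<'E'
import numpy as np, cv2, pickle
from scipy.spatial.transform import Rotation as R
from bench import r, viewer
def shot(n):
    c=viewer.camera(n); pickle.dump(c,open(f'{n}.pkl','wb')); return c
def load(n): return pickle.load(open(f'{n}.pkl','rb'))
def geo(c):
    f=240/np.tan(np.radians(c['vertical_fov'])/2)
    f=c['img'].shape[0]/2/np.tan(np.radians(c['vertical_fov'])/2)
    return f,R.from_rotvec(np.ravel(c['rvec'])).as_matrix(),np.ravel(c['tvec'])
def plane(c,u,v,z):
    f,M,t=geo(c); d=M.T@np.array([(u-c['cx'])/f,(v-c['cy'])/f,1]); o=-M.T@t
    return o+d*(z-o[2])/d[2]
def pts(c):
    f,M,t=geo(c); Z=c['range_z']; v,u=np.mgrid[:Z.shape[0],:Z.shape[1]]
    P=np.stack([(u-c['cx'])/f*Z,(v-c['cy'])/f*Z,Z],-1)
    return (P-t)@M
def proj(c,p):
    f,M,t=geo(c); q=M@np.asarray(p)+t; return q[0]/q[2]*f+c['cx'],q[1]/q[2]*f+c['cy']
E
python3 - <<'E'
from h import *
for n in('scene','top'):
    c=shot(n); cv2.imwrite(f'pics/{n}0.png',c['img']); f,M,t=geo(c); print(n,f,c['cx'],c['cy'],-M.T@t,c['range_z'].min(),c['range_z'].max(), list(c))
s=r.read_state(); print(s)
E
```

```text
pics
scene 483.10812659016494 328.0438890000291 250.46719197808335 [1.2109245  0.33483116 0.59509883] 0.0 3.1568367 ['img', 'range_z', 'vertical_fov', 'cx', 'cy', 'rvec', 'tvec']
top 461.0557004272488 315.31256645773703 241.76728275683976 [ 0.34055005 -0.0078389   1.01537817] 0.0 1.9741547 ['img', 'range_z', 'vertical_fov', 'cx', 'cy', 'rvec', 'tvec']
{'time': 0.1, 'joint_positions': array([-1.29460475,  0.33278938, -0.06468657,  1.46079845,  0.0215876 ,
        1.34989696, -0.08852058]), 'joint_vel': array([ 0.00013601, -0.0015482 , -0.00033227, -0.00113818, -0.00066545,
        0.0002801 ,  0.00063737]), 'joint_torque': array([ 1.07727756e-03, -6.24548793e+01,  2.43297539e-02, -3.90713525e+01,
       -6.13326835e-02,  3.66419891e-02,  9.85507450e-05]), 'ee_pos': array([0.1838817 , 0.59697049, 0.19497364]), 'eef_rot': array([ 8.04481917e-01,  5.93976840e-01, -4.68098132e-04,  3.73306565e-04]), 'ft_force': array([-0.42679601, -0.45519909, -0.69509597]), 'torque': array([ 0.044308  ,  0.02155089, -0.03328928]), 'width': 0.08699344311227569}
```

View pics/scene0.png

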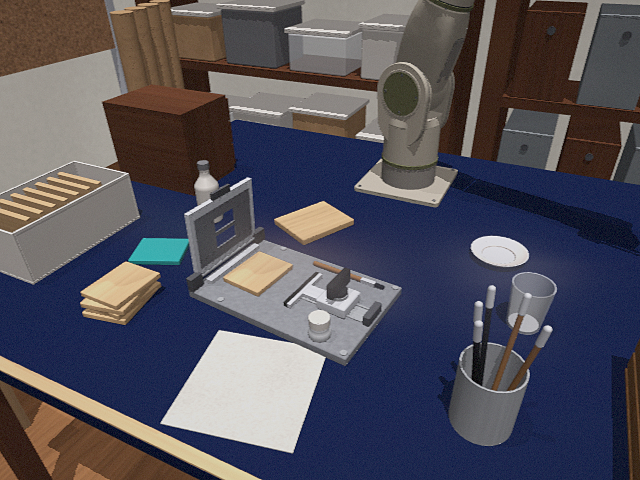

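View pics/top0.png

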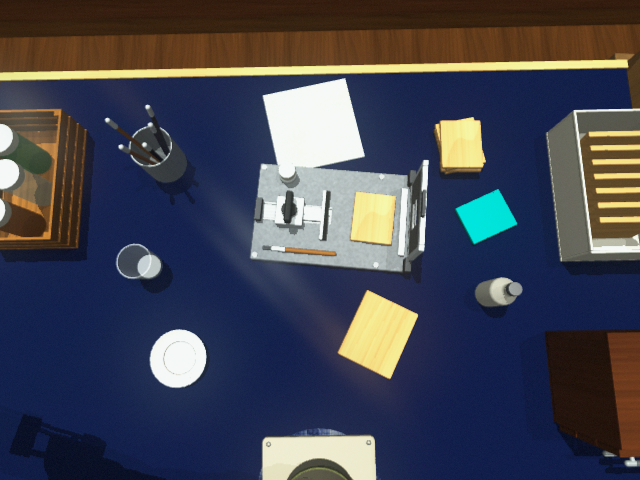

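Top view: the press is at about (335,218), with the knob at (289,207), the jaw bar at (325,215) and the upright frame at (418,212). Plaque candidates are the pale plaque on the bed (373,218), a larger pale board (378,335), a turquoise one (487,215) and the spares stack (460,145). I choose (373,218), since it is the smaller non-turquoise piece and lies on the bed. I'll check that in a crop and measure.

```bash
python3 - <<'E'
from h import *
c=load('top'); s=load('scene')
a=cv2.resize(c['img'][150:285,240:450],None,fx=3.8,fy=3.8,interpolation=cv2.INTER_CUBIC); cv2.imwrite('pics/ctop.png',a)
b=cv2.resize(s['img'][165:365,180:410],None,fx=3,fy=3,interpolation=cv2.INTER_CUBIC); cv2.imwrite('pics/cscene.png',b)
for n,c in(('top',c),('scene',s)):
    P=pts(c); img=c['img']; hsv=cv2.cvtColor(img,cv2.COLOR_BGR2HSV)
    ok=c['range_z']>0
    near=ok&(P[...,0]>.3)&(P[...,0]<.75)&(P[...,1]>-.3)&(P[...,1]<.25)
    # pale wood
    m=near&(hsv[...,0]>8)&(hsv[...,0]<30)&(hsv[...,1]>60)&(hsv[...,2]>130)
    k,l,st,ce=cv2.connectedComponentsWithStats(m.astype(np.uint8))
    for i in range(1,k):
        if st[i,4]>150:
            pp=P[l==i]; cnt=cv2.findContours((l==i).astype(np.uint8),0,2)[0][0]
            z=np.median(pp[:,2]); w=np.array([plane(c,u,v,z)[:2] for u,v in cnt[:,0]],np.float32)
            print(n,'wood',ce[i],st[i,4],np.median(pp,0).round(4),'z',z,'rect',cv2.minAreaRect(w))
    # z histogram in press area
    zz=P[near][:,2]; h,e=np.histogram(zz,bins=np.arange(-.005,.2,.005)); print(n,[(round(x,3),int(y)) for x,y in zip(e,h) if y>40])
E
```

```text
top wood [444.3122807  150.39298246] 285 [ 0.7106 -0.2905  0.0486] z 0.04860939768841441 rect ((0.7112818956375122, -0.2906232178211212), (0.07729753106832504, 0.021472658962011337), 2.80788254737854)
top wood [371.87452881 219.12170167] 1857 [ 0.5613 -0.1258  0.0309] z 0.030934966298745634 rect ((0.5670590996742249, -0.12956959009170532), (0.09004420042037964, 0.11088827252388), 81.74662017822266)
top wood [309.98979592 250.96938776] 196 [0.4959 0.0089 0.0281] z 0.028115846804627184 rect ((0.4961045980453491, 0.008983083069324493), (0.10917734354734421, 0.008536560460925102), 83.66754913330078)
top wood [379.944294   321.25067698] 2585 [ 0.342  -0.1358  0.0174] z 0.017440900252393404 rect ((0.3293595612049103, -0.13780629634857178), (0.12212895601987839, 0.12415524572134018), 63.0233039855957)
top [(np.float64(-0.005), 8158), (np.float64(0.0), 20604), (np.float64(0.005), 702), (np.float64(0.01), 447), (np.float64(0.015), 9123), (np.float64(0.02), 3280), (np.float64(0.025), 1603), (np.float64(0.03), 1889), (np.float64(0.035), 308), (np.float64(0.04), 476), (np.float64(0.045), 363), (
[... 1287 characters left out ...]
t64(0.05), 250), (np.float64(0.055), 447), (np.float64(0.06), 208), (np.float64(0.065), 208), (np.float64(0.07), 156), (np.float64(0.075), 171), (np.float64(0.08), 256), (np.float64(0.085), 91), (np.float64(0.09), 113), (np.float64(0.095), 119), (np.float64(0.1), 149), (np.float64(0.105), 132), (np.float64(0.11), 109), (np.float64(0.115), 103), (np.float64(0.12), 111), (np.float64(0.125), 115), (np.float64(0.13), 108), (np.float64(0.135), 152), (np.float64(0.14), 155), (np.float64(0.145), 159), (np.float64(0.15), 158), (np.float64(0.155), 166), (np.float64(0.16), 160), (np.float64(0.165), 164), (np.float64(0.17), 281), (np.float64(0.175), 78), (np.float64(0.18), 48), (np.float64(0.185), 66)]
```

View pics/ctop.png

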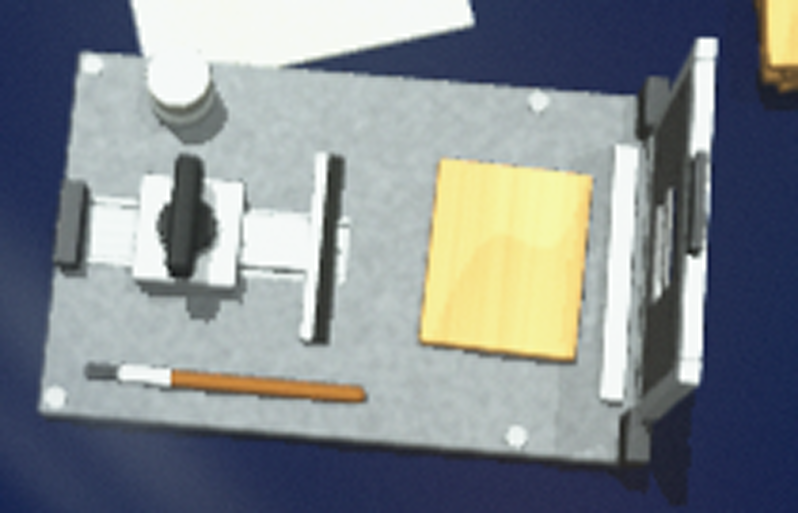

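View pics/cscene.png

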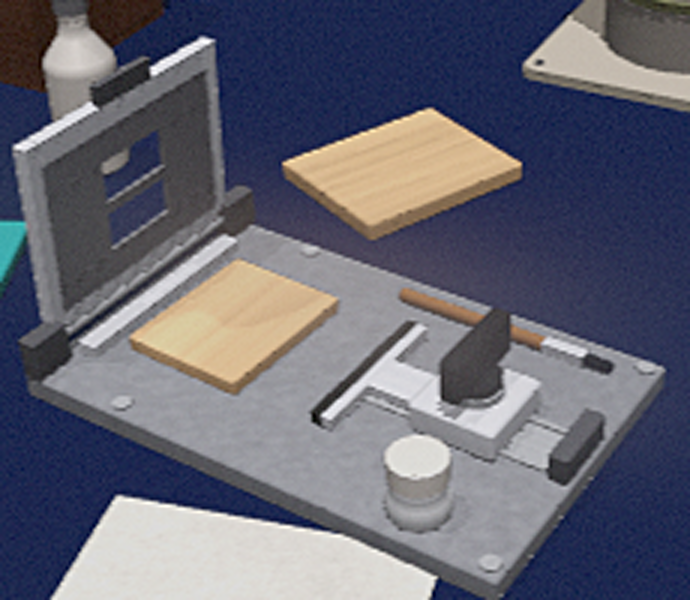

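```bash
python3 - <<'E'
from h import *
t=load('top'); s=load('scene')
C=lambda u,v:(u/3.8+240,v/3.8+150)
scr=np.array([plane(t,*C(*p),.019)[:2] for p in [(92,65),(55,397),(538,101),(517,436)]]); print('screws',scr.round(4))
for a,b in((0,2),(1,3)): d=scr[a]-scr[b]; print('press y-axis ang from world y',np.degrees(np.arctan2(-d[0],d[1])),np.linalg.norm(d))
cor=np.array([plane(t,*C(*p),.018)[:2] for p in [(80,52),(42,402),(636,96)]]); print(cor.round(4),np.linalg.norm(cor[0]-cor[1]),np.linalg.norm(cor[0]-cor[2]))
d=cor[0]-cor[2]; print('edge',np.degrees(np.arctan2(-d[0],d[1])))
f=np.array([plane(t,*C(*p),.0285)[:2] for p in [(637,146),(620,402),(616,146),(599,402)]]); print('fence',f.round(4)); 
for a,b in((0,1),(2,3)): d=f[a]-f[b]; print('fence ang',np.degrees(np.arctan2(d[1],d[0])),np.linalg.norm(d))
j=np.array([plane(t,*C(*p),.0285)[:2] for p in [(343,156),(325,342),(318,153),(302,338)]]); print('jaw',j.round(4))
for a,b in((0,1),(2,3)): d=j[a]-j[b]; print('jaw ang',np.degrees(np.arctan2(d[1],d[0])),np.linalg.norm(d))
# knob
P=pts(t);Q=pts(s)
for n,X in(('top',P),('scene',Q)):
    c=t if n=='top' else s
    m=(X[...,0]>.5)&(X[...,0]<.68)&(X[...,1]>.0)&(X[...,1]<.12)&(X[...,2]>.06)&(X[...,2]<.1)&(c['img'].max(-1)<110)
    pp=X[m]; print(n,m.sum(),np.median(pp,0),np.percentile(pp[:,2],[5,50,95]), cv2.minAreaRect(pp[:,:2].astype(np.float32)))
# triangulate knob top midpoint
def ray(c,u,v):
    f,M,tt=geo(c); d=M.T@np.array([(u-c['cx'])/f,(v-c['cy'])/f,1]); return -M.T@tt,d/np.linalg.norm(d)
def tri(p,q):
    o1,d1=ray(t,*p);o2,d2=ray(s,*q); A=np.c_[d1,-d2]; x=np.linalg.lstsq(A,o2-o1,rcond=None)[0]
    return ((o1+d1*x[0]+o2+d2*x[1])/2).round(4), np.linalg.norm(o1+d1*x[0]-o2-d2*x[1]).round(4)
S=lambda u,v:(u/3+180,v/3+165)
print('knob ends',tri(C(188,158),S(448,352)),tri(C(180,272),S(505,314)))
print('lid corners +x',tri(C(706,42),S(18,148)),' -x',tri(C(690,385),S(210,42)))
print('tab',tri(C(700,200),S(120,75)))
E
```

```text
screws [[ 0.6914  0.1096]
 [ 0.492   0.1306]
 [ 0.6637 -0.1545]
 [ 0.4645 -0.134 ]]
press y-axis ang from world y -5.9840849107440395 0.2656322898254542
press y-axis ang from world y -5.941401169500131 0.2660403630634937
[[ 0.7001  0.1169]
 [ 0.4894  0.1382]
 [ 0.666  -0.2128]] 0.21170052506083212 0.33149630785588363
edge -5.899820603663206
fence [[ 0.6322 -0.2096]
 [ 0.4817 -0.1921]
 [ 0.6324 -0.1974]
 [ 0.4819 -0.1801]]
fence ang -6.6608986701427595 0.15152999647010817
fence ang -6.542581158367948 0.15151492441679043
jaw [[ 0.6296 -0.0381]
 [ 0.5195 -0.0252]
 [ 0.6317 -0.0236]
 [ 0.5221 -0.0121]]
jaw ang -6.670114635198075 0.11080594310464262
jaw ang -5.96314983441837 0.11017786246268448
top 241 [0.58171695 0.05213348 0.08292266] [0.0681303  0.08292266 0.08621851] ((0.5840194821357727, 0.05031059309840202), (0.019692273810505867, 0.0645160898566246), 83.78667449951172)
scene 379 [0.59775658 0.05931892 0.07809754] [0.06186896 0.07809754 0.08245505] ((0.5907379388809204, 0.05638632923364639), (0.015235706232488155, 0.06578007340431213), 82.89093017578125)
knob ends (array([0.6137, 0.0491, 0.0843]), np.float64(0.0003)) (array([0.5516, 0.0563, 0.0725]), np.float64(0.0036))
lid corners +x (array([ 0.6438, -0.2182,  0.171 ]), np.float64(0.0001))  -x (array([ 0.4688, -0.1993,  0.1682]), np.float64(0.0027))
tab (array([ 0.558 , -0.2064,  0.1826]), np.float64(0.0023))
```

```bash
cat >> h.py <<'E'
YAW=np.radians(-6.2); UX=np.array([np.cos(YAW),np.sin(YAW),0]); UY=np.array([-np.sin(YAW),np.cos(YAW),0])
PO=np.array([.557,-.195,0])+.152*UY   # press origin
def press(w): d=np.asarray(w)-PO; return np.array([d@UX,d@UY,d[2]])
def go(tgt,yawx=None,sign=None):
    """delta in tool axes to reach tgt (world m) w/ tool down and tool x at world angle yawx deg"""
    s=r.read_state(); Rm=R.from_quat(s['eef_rot']); p=s['ee_pos']
    print('t',round(s['time'],2),'tcp',p.round(4),'toolx ang',np.degrees(np.arctan2(*Rm.as_matrix()[:2,0][::-1])).round(2),'q7',s['joint_positions'][6].round(3),'F',s['ft_force'].round(2),'T',s['torque'].round(3),'w',round(s['width'],4))
    if tgt is None: return
    print('xyz mm',(Rm.inv().apply(np.asarray(tgt)-p)*1000).round(1))
    if yawx is not None:
        a=np.radians(yawx); x=np.array([np.cos(a),np.sin(a),0]); z=np.array([0,0,-1]); G=np.c_[x,np.cross(z,x),z]
        print('rot deg',np.degrees((Rm.inv()*R.from_matrix(G)).as_rotvec()).round(2))
E
python3 - <<'E'
from h import *
for n,p in dict(knobT=(.5837,.0525),knob1=(.584,.0503),knob2=(.5907,.0564)).items(): print(n,press([*p,0]).round(4))
go([.585,.053,.30],83.8); go([.585,.053,.30],-96.2)
E
```

```text
knobT [-0.0002  0.0969  0.    ]
knob1 [0.0003 0.0948 0.    ]
knob2 [0.0064 0.1016 0.    ]
t 0.1 tcp [0.1839 0.597  0.195 ] toolx ang 72.88 q7 -0.089 F [-0.43 -0.46 -0.7 ] T [ 0.044  0.022 -0.033] w 0.087
xyz mm [-401.9  543.5 -104.5]
rot deg [ -0.     0.07 -10.92]
t 0.1 tcp [0.1839 0.597  0.195 ] toolx ang 72.88 q7 -0.089 F [-0.43 -0.46 -0.7 ] T [ 0.044  0.022 -0.033] w 0.087
xyz mm [-401.9  543.5 -104.5]
rot deg [1.0000e-01 1.0000e-02 1.6908e+02]
```

Call:
apply_moves(
  increments=[
    {"grip":0,"xyz":[0,0,-60],"rotation":[0,0,0]},
    {"grip":0,"xyz":[-20,30,-105],"rotation":[0,0,-3]},
    {"grip":0,"xyz":[-56,76,-105],"rotation":[0,0,-6]},
    {"grip":0,"xyz":[-92,124,-105],"rotation":[0,0,-9]},
    {"grip":0,"xyz":[-128,174,-105],"rotation":[0,0,-10.9]},
  ],
)

```text
time: 0.72
ee_pos: [0.3133, 0.4218, 0.2999]
eef_rot: [0.744, 0.668, -0.001, 0.0]
ft_force: [0.2, 1.3, -0.3]
width: 0.0869
```

```bash
python3 - <<'E'
from h import *
go([.585,.053,.30],83.8)
E
```

```text
t 0.72 tcp [0.3133 0.4218 0.2999] toolx ang 83.88 q7 0.447 F [ 0.2   1.29 -0.27] T [ 0.059 -0.093  0.072] w 0.0869
xyz mm [-3.377e+02  3.095e+02  2.000e-01]
rot deg [-0.02  0.08  0.08]
```

Call:
apply_moves(
  increments=[
    {"grip":0,"xyz":[-40,37,0],"rotation":[0,0,0]},
    {"grip":0,"xyz":[-84,77,0],"rotation":[0,0,0]},
    {"grip":0,"xyz":[-128,117,0],"rotation":[0,0,0]},
    {"grip":0,"xyz":[-172,158,0],"rotation":[0,0,0]},
    {"grip":0,"xyz":[-216,198,0],"rotation":[0,0,0]},
  ],
)

```text
time: 1.35
ee_pos: [0.4879, 0.1841, 0.3]
eef_rot: [0.744, 0.668, -0.001, 0.0]
ft_force: [1.2, 0.4, -0.0]
width: 0.087
```

```bash
python3 - <<'E'
from h import *
go([.585,.053,.15],83.8)
E
```

```text
t 1.35 tcp [0.4879 0.1841 0.3   ] toolx ang 83.89 q7 1.032 F [ 1.17  0.37 -0.01] T [ 0.036 -0.02   0.004] w 0.087
xyz mm [-119.8  110.6  150.1]
rot deg [-0.03  0.08  0.09]
```

Call:
apply_moves(
  increments=[
    {"grip":0,"xyz":[-40,37,40],"rotation":[0,0,0]},
    {"grip":0,"xyz":[-80,74,90],"rotation":[0,0,0]},
    {"grip":0,"xyz":[-120,110.5,130],"rotation":[0,0,0]},
    {"grip":0,"xyz":[-120,110.5,150],"rotation":[0,0,0]},
    {"grip":0,"xyz":[-120,110.5,150],"rotation":[0,0,0]},
  ],
)

```text
time: 1.98
ee_pos: [0.5833, 0.051, 0.1474]
eef_rot: [0.745, 0.667, -0.003, -0.001]
ft_force: [0.3, 0.2, -0.0]
width: 0.087
```

```bash
python3 - <<'E'
from h import *
go([.585,.053,.061],83.8)
c=shot('top'); s=shot('scene')
cv2.imwrite('pics/a.png',np.hstack([cv2.resize(c['img'][130:290,230:450],None,fx=1.8,fy=1.8),cv2.resize(s['img'][150:360,190:410],(302,288))]))
E
```

```text
t 1.98 tcp [0.5833 0.051  0.1474] toolx ang 83.73 q7 1.397 F [ 0.27  0.2  -0.02] T [ 0.054 -0.008  0.008] w 0.087
xyz mm [ 2.5  1.9 86.3]
rot deg [-0.31  0.23 -0.07]
```

View pics/a.png

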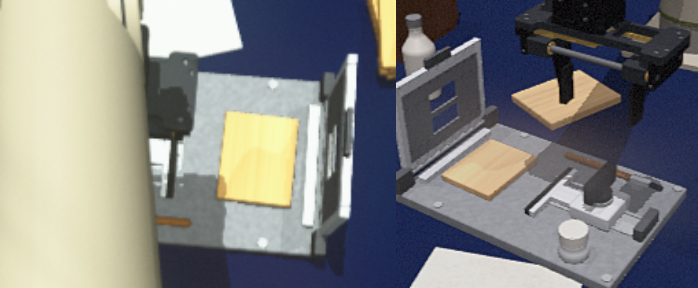

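The fingers hang over the knob, straddling its bar along press y, with the pot clear. Descending.

Call:
apply_moves(
  increments=[
    {"grip":0,"xyz":[2.5,2,30],"rotation":[0,0,0]},
    {"grip":0,"xyz":[2.5,2,60],"rotation":[0,0,0]},
    {"grip":0,"xyz":[2.5,2,80],"rotation":[0,0,0]},
    {"grip":0,"xyz":[2.5,2,85],"rotation":[0,0,0]},
    {"grip":0,"xyz":[2.5,2,85],"rotation":[0,0,0]},
  ],
)

```text
time: 2.7
ee_pos: [0.5875, 0.0569, 0.0672]
eef_rot: [0.743, 0.669, 0.0, 0.0]
ft_force: [0.7, 0.1, 0.2]
width: 0.0869
```

```bash
python3 - <<'E'
from h import *
go([.585,.053,.061],83.8)
s=shot('scene')
cv2.imwrite('pics/b.png',cv2.resize(s['img'][190:360,270:410],None,fx=4,fy=3.5))
E
```

```text
t 2.7 tcp [0.5875 0.0569 0.0672] toolx ang 83.98 q7 1.423 F [0.66 0.08 0.18] T [-0.009 -0.015 -0.012] w 0.0869
xyz mm [-4.1 -2.1  6.2]
rot deg [0.05 0.01 0.18]
```

View pics/b.png

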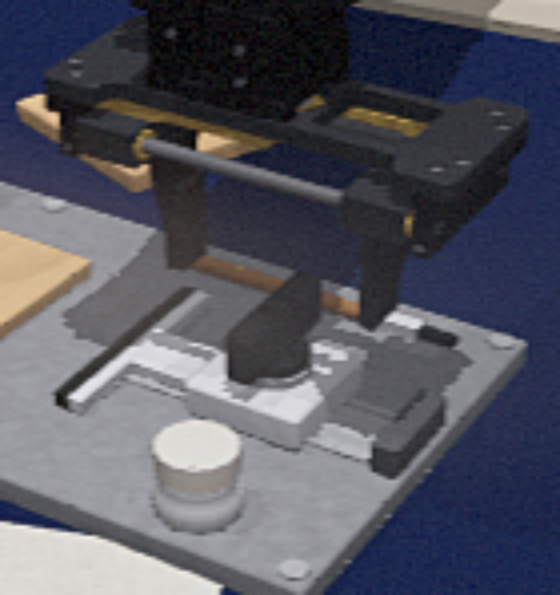

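```bash
python3 - <<'E'
from h import *
s=load('scene')
f=lambda p:(np.array(proj(s,p))-[270,190])*[4,3.5]
p=np.array([.5875,.0569,.0672])
print('tips',f(p+UY*.0435-[0,0,.008]),f(p-UY*.0435-[0,0,.008]))
k=np.array([.585,.053,.083]); print('bar top',f(k+UX*.033),f(k-UX*.033),f(k))
P=pts(s)
# measured bar top edge pixels depth
for u,v in[(232,345),(310,280),(270,312),(255,345),(185,255),(375,315)]:
    uu,vv=int(u/4+270),int(v/3.5+190); print((u,v),np.median(P[vv-1:vv+2,uu-1:uu+2].reshape(-1,3),0).round(3))
E
```

```text
tips [363.79305889 365.40438883] [196.24632772 310.94780164]
bar top [233.72365564 330.05875246] [309.80322612 263.10716678] [272.79796368 295.67255829]
(232, 345) [0.62  0.05  0.078]
(310, 280) [0.564 0.061 0.081]
(270, 312) [0.596 0.056 0.081]
(255, 345) [0.618 0.058 0.078]
(185, 255) [0.593 0.014 0.102]
(375, 315) [0.604 0.107 0.102]
```

```bash
python3 - <<'E'
from h import *
go(None)
s=shot('scene')
x=s['img'][230:310,290:390]; x=np.clip(x.astype(float)*2.5,0,255).astype(np.uint8)
cv2.imwrite('pics/c.png',cv2.resize(x,None,fx=7,fy=7,interpolation=cv2.INTER_NEAREST))
P=pts(s)
for u in(316,363):
  for v in range(245,300,4): print(u,v,P[v,u].round(3),s['img'][v,u])
E
```

```text
t 2.75 tcp [0.5877 0.0567 0.0674] toolx ang 83.97 q7 1.423 F [ 0.71 -0.01  0.35] T [ 0.072  0.033 -0.008] w 0.0872
316 245 [0.59  0.013 0.138] [43 38 47]
316 249 [0.591 0.013 0.129] [52 55 58]
316 253 [0.588 0.012 0.119] [53 52 59]
316 257 [0.592 0.013 0.113] [50 53 59]
316 261 [0.592 0.013 0.105] [52 49 57]
316 265 [0.594 0.014 0.097] [57 58 61]
316 269 [ 0.507 -0.032  0.017] [110 106 108]
316 273 [ 0.53  -0.02   0.027] [58 57 64]
316 277 [ 0.543 -0.013  0.028] [156 153 153]
316 281 [ 0.551 -0.01   0.024] [113 111 110]
316 285 [ 0.551 -0.009  0.015] [99 94 97]
316 289 [0.576 0.003 0.027] [147 141 144]
316 293 [0.586 0.008 0.026] [213 208 209]
316 297 [0.595 0.013 0.025] [218 212 212]
363 245 [0.625 0.113 0.186] [66 60 59]
363 249 [0.632 0.116 0.183] [38 38 40]
363 253 [0.633 0.116 0.176] [49 45 50]
363 257 [0.632 0.116 0.168] [50 44 47]
363 261 [0.605 0.106 0.141] [50 44 47]
363 265 [0.605 0.107 0.133] [46 37 41]
363 269 [0.604 0.107 0.124] [41 42 43]
363 273 [0.604 0.107 0.116] [49 48 51]
363 277 [0.604 0.107 0.108] [52 49 47]
363 281 [0.606 0.108 0.101] [49 47 45]
363 285 [0.514 0.074 0.016] [165 158 158]
363 289 [0.527 0.079 0.018] [95 90 89]
363 293 [0.538 0.084 0.017] [95 88 88]
363 297 [0.55  0.089 0.018] [99 94 94]
```

View pics/c.png

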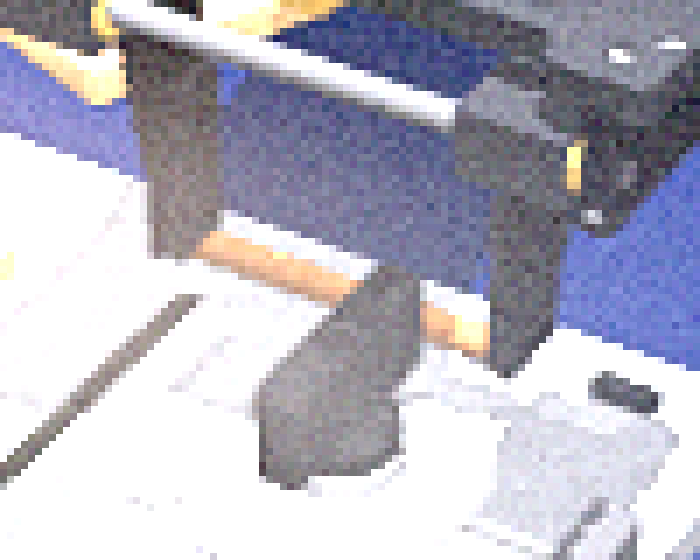

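Fingertips look about 30 mm higher in the camera (z ≈ 0.093) than the state implies (0.059). I'll lower in small steps, watching force and picture. The open fingers clear the carriage block either way.

Call:
apply_moves(
  increments=[
    {"grip":0,"xyz":[-3,-1.5,6],"rotation":[0,0,0]},
    {"grip":0,"xyz":[-4,-2,12],"rotation":[0,0,0]},
    {"grip":0,"xyz":[-4,-2,17],"rotation":[0,0,0]},
    {"grip":0,"xyz":[-4,-2,17],"rotation":[0,0,0]},
  ],
)

```text
time: 3.3
ee_pos: [0.585, 0.0527, 0.0498]
eef_rot: [0.743, 0.669, 0.0, 0.0]
ft_force: [0.8, -0.2, 0.5]
width: 0.087
```

```bash
cat > tips.py <<'E'
from h import *
import sys
go([.585,.053,.061],83.8)
s=shot('scene')
x=s['img'][230:310,290:390]; x=np.clip(x.astype(float)*2.5,0,255).astype(np.uint8)
cv2.imwrite(sys.argv[1],cv2.resize(x,None,fx=7,fy=7,interpolation=cv2.INTER_NEAREST))
st=r.read_state(); p=st['ee_pos']; w=st['width']/2
P=pts(s)
m=(s['img'].max(-1)<75)&(abs((P-p)@UX)<.03)&(P[...,2]>.04)&(P[...,2]<.16)&(P[...,2]<.13)
d=(P-p)@UY
for sg in(1,-1):
    k=m&(abs(d*sg-w-.006)<.012); q=P[k]
    if len(q)>5: print('finger',sg,k.sum(),'zmin',np.sort(q[:,2])[:8].round(3),'xy',np.median(q,0).round(4))
E
python3 tips.py pics/d.png
```

```text
t 3.3 tcp [0.585  0.0527 0.0498] toolx ang 83.95 q7 1.436 F [ 0.76 -0.23  0.47] T [-0.042 -0.009 -0.023] w 0.087
xyz mm [  0.3  -0.1 -11.2]
rot deg [0.03 0.02 0.15]
finger 1 212 zmin [0.075 0.076 0.077 0.077 0.078 0.078 0.078 0.079] xy [0.6002 0.1045 0.1028]
finger -1 283 zmin [0.075 0.076 0.077 0.077 0.077 0.077 0.077 0.078] xy [0.5886 0.0082 0.1072]
```

View pics/d.png

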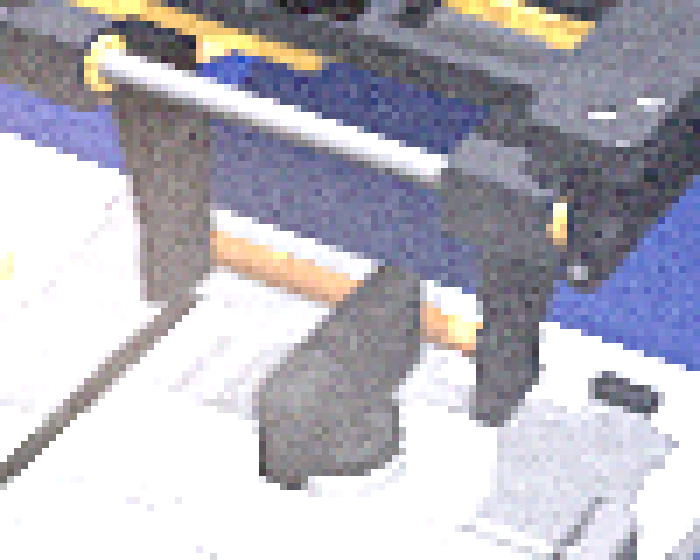

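Call:
apply_moves(
  increments=[
    {"grip":130,"xyz":[0,0,0],"rotation":[0,0,0]},
    {"grip":130,"xyz":[0,0,5],"rotation":[0,0,0]},
    {"grip":130,"xyz":[0,0,10],"rotation":[0,0,0]},
    {"grip":130,"xyz":[0,0,10],"rotation":[0,0,0]},
  ],
  squeeze=20,
)

```text
time: 3.85
ee_pos: [0.5848, 0.0526, 0.0395]
eef_rot: [0.743, 0.669, -0.0, 0.0]
ft_force: [0.9, -0.3, 0.4]
width: 0.0552
```

```bash
python3 tips.py pics/e.png
```

```text
t 3.85 tcp [0.5848 0.0526 0.0395] toolx ang 83.95 q7 1.44 F [ 0.93 -0.33  0.37] T [0.01  0.054 0.005] w 0.0552
xyz mm [  0.4   0.1 -21.5]
rot deg [-0.    0.04  0.15]
finger 1 209 zmin [0.05  0.064 0.065 0.065 0.066 0.068 0.068 0.068] xy [0.598  0.0887 0.0922]
finger -1 307 zmin [0.064 0.065 0.066 0.066 0.066 0.066 0.067 0.067] xy [0.5908 0.0223 0.1004]
```

View pics/e.png

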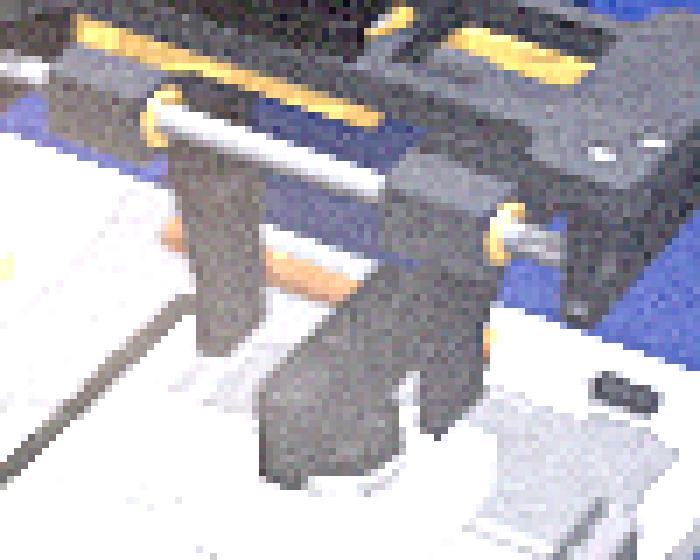

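Call:
apply_moves(
  increments=[
    {"grip":130,"xyz":[0,1,5],"rotation":[0,0,0]},
    {"grip":130,"xyz":[0,1,10],"rotation":[0,0,0]},
    {"grip":130,"xyz":[0,1,10.5],"rotation":[0,0,0]},
    {"grip":190,"xyz":[0,1,10.5],"rotation":[0,0,0]},
  ],
  squeeze=25,
)

```text
time: 4.4
ee_pos: [0.586, 0.0524, 0.0292]
eef_rot: [0.743, 0.669, -0.0, 0.0]
ft_force: [-0.3, 0.6, 0.2]
width: 0.0382
```

```bash
python3 tips.py pics/f.png
```

```text
t 4.4 tcp [0.586  0.0524 0.0292] toolx ang 83.94 q7 1.446 F [-0.28  0.56  0.23] T [ 0.057 -0.011  0.068] w 0.0382
xyz mm [  0.4  -1.1 -31.8]
rot deg [0.02 0.03 0.14]
finger 1 239 zmin [0.047 0.048 0.048 0.048 0.049 0.049 0.049 0.049] xy [0.5987 0.0787 0.0761]
finger -1 312 zmin [0.055 0.056 0.056 0.056 0.056 0.056 0.057 0.058] xy [0.5929 0.0302 0.0933]
```

View pics/f.png

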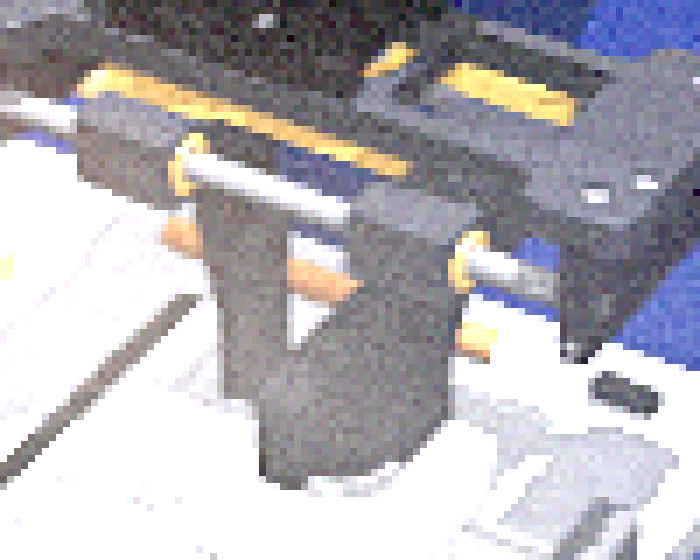

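Fingertips straddle the bar at the right height. Closing.

Call:
apply_moves(
  increments=[
    {"grip":255,"xyz":[0,0,0],"rotation":[0,0,0]},
    {"grip":255,"xyz":[0,0,0],"rotation":[0,0,0]},
    {"grip":255,"xyz":[0,0,0],"rotation":[0,0,0]},
    {"grip":255,"xyz":[0,0,0],"rotation":[0,0,0]},
  ],
  squeeze=50,
)

```text
time: 4.95
ee_pos: [0.5864, 0.0541, 0.0295]
eef_rot: [0.743, 0.669, 0.001, -0.0]
ft_force: [1.1, 5.7, -0.6]
width: 0.0147
```

```bash
python3 tips.py pics/g.png
```

```text
t 4.95 tcp [0.5864 0.0541 0.0295] toolx ang 84.01 q7 1.445 F [ 1.09  5.67 -0.61] T [ 1.17  -0.211 -0.016] w 0.0147
xyz mm [ -1.2  -1.2 -31.5]
rot deg [ 0.06 -0.07  0.21]
finger 1 361 zmin [0.047 0.047 0.048 0.048 0.048 0.049 0.049 0.049] xy [0.5989 0.0665 0.0768]
finger -1 238 zmin [0.04  0.068 0.07  0.072 0.072 0.073 0.073 0.073] xy [0.5951 0.0427 0.0951]
```

Call:
apply_moves(
  increments=[
    {"grip":255,"xyz":[0,0,0],"rotation":[0,0,-9]},
    {"grip":255,"xyz":[0,0,0],"rotation":[0,0,-18]},
    {"grip":255,"xyz":[0,0,0],"rotation":[0,0,-27]},
    {"grip":255,"xyz":[0,0,0],"rotation":[0,0,-36]},
    {"grip":255,"xyz":[0,0,0],"rotation":[0,0,-42]},
  ],
)

```text
time: 5.62
ee_pos: [0.5868, 0.0552, 0.0295]
eef_rot: [0.452, 0.892, 0.001, 0.0]
ft_force: [3.2, 3.8, -3.2]
width: 0.0149
```

```bash
python3 - <<'E'
from h import *
go(None); print(press(r.read_state()['ee_pos']), UY@r.read_state()['ft_force'])
s=shot('scene')
x=s['img'][230:310,290:390]; x=np.clip(x.astype(float)*2.5,0,255).astype(np.uint8)
cv2.imwrite('pics/h1.png',cv2.resize(x,None,fx=7,fy=7,interpolation=cv2.INTER_NEAREST))
E
```

```text
t 5.62 tcp [0.5868 0.0552 0.0295] toolx ang 126.29 q7 2.13 F [ 3.2   3.82 -3.16] T [ 0.93  -0.59  -0.187] w 0.0149
[0.00257828 0.09997156 0.02954388] 4.140271670789228
```

View pics/h1.png

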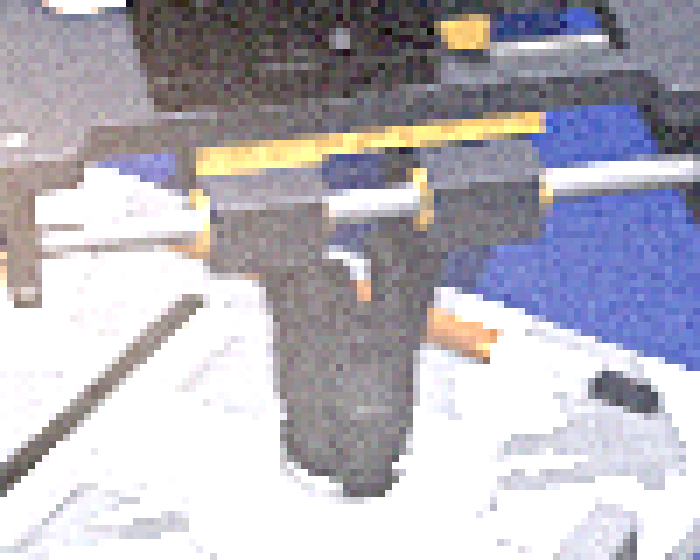

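```bash
python3 - <<'E'
from h import *
s=r.read_state(); Rm=R.from_quat(s['eef_rot'])
print('per mm of -y press',Rm.inv().apply(-UY).round(4),'+x press',Rm.inv().apply(UX).round(4))
E
```

```text
per mm of -y press [-0.7342 -0.679  -0.0024] +x press [-0.679   0.7342  0.0018]
```

Call:
apply_moves(
  increments=[
    {"grip":255,"xyz":[-7.3,-6.8,0],"rotation":[0,0,0]},
    {"grip":255,"xyz":[-14.7,-13.6,0],"rotation":[0,0,0]},
    {"grip":255,"xyz":[-22,-20.4,0],"rotation":[0,0,0]},
    {"grip":255,"xyz":[-29.4,-27.2,0],"rotation":[0,0,0]},
    {"grip":255,"xyz":[-36.7,-34,0],"rotation":[0,0,0]},
  ],
)

```text
time: 6.3
ee_pos: [0.5817, 0.0072, 0.0295]
eef_rot: [0.449, 0.894, 0.002, 0.0]
ft_force: [2.2, 7.3, -2.0]
width: 0.015
```

```bash
cat > st.py <<'E'
from h import *
import sys
go(None); s=r.read_state(); print('press',press(s['ee_pos']).round(4),'Fpress', (UX@s['ft_force']).round(2),(UY@s['ft_force']).round(2))
Rm=R.from_quat(s['eef_rot']); print('per mm -y',Rm.inv().apply(-UY).round(4),'+x',Rm.inv().apply(UX).round(4))
if len(sys.argv)>1:
    s=shot('scene'); cv2.imwrite(sys.argv[1],cv2.resize(s['img'][210:330,190:390],None,fx=4,fy=4,interpolation=cv2.INTER_CUBIC))
E
python3 st.py pics/i.png
```

```text
t 6.3 tcp [0.5817 0.0072 0.0295] toolx ang 126.63 q7 2.223 F [ 2.23  7.27 -2.02] T [ 1.487 -0.506 -0.045] w 0.015
press [0.0028 0.0516 0.0295] Fpress 1.43 7.47
per mm -y [-0.7333 -0.6799 -0.0044] +x [-0.6799  0.7333  0.0024]
```

View pics/i.png

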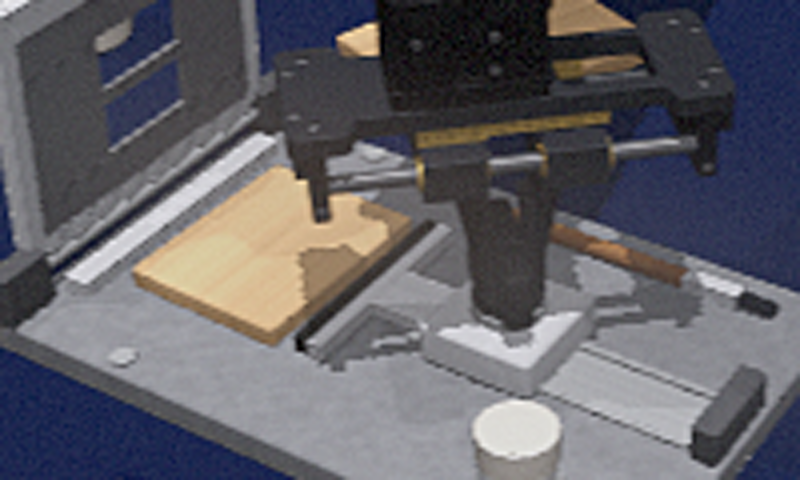

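The carriage moved with the knob and the jaw is nearly touching the plaque. Continuing more slowly.

Call:
apply_moves(
  increments=[
    {"grip":255,"xyz":[-3,-2.8,0],"rotation":[0,0,0]},
    {"grip":255,"xyz":[-6,-5.6,0],"rotation":[0,0,0]},
    {"grip":255,"xyz":[-9,-8.4,0],"rotation":[0,0,0]},
    {"grip":255,"xyz":[-11.7,-10.9,0],"rotation":[0,0,0]},
  ],
)

```text
time: 6.85
ee_pos: [0.58, -0.0091, 0.0295]
eef_rot: [0.449, 0.893, 0.003, 0.0]
ft_force: [1.2, 7.2, -1.0]
width: 0.0146
```

```bash
python3 st.py
```

```text
t 6.85 tcp [ 0.58   -0.0091  0.0295] toolx ang 126.62 q7 2.253 F [ 1.18  7.22 -0.96] T [ 1.56  -0.375 -0.065] w 0.0146
press [0.0028 0.0353 0.0295] Fpress 0.4 7.3
per mm -y [-0.7335 -0.6796 -0.0047] +x [-0.6796  0.7335  0.0027]
```

Call:
apply_moves(
  increments=[
    {"grip":255,"xyz":[-1.1,-1,0],"rotation":[0,0,0]},
    {"grip":255,"xyz":[-2.2,-2,0],"rotation":[0,0,0]},
  ],
)

```text
time: 7.1
ee_pos: [0.5799, -0.0102, 0.0295]
eef_rot: [0.449, 0.894, 0.003, 0.0]
ft_force: [2.0, 7.4, -0.7]
width: 0.0147
```

```bash
python3 st.py pics/j.png
```

```text
t 7.1 tcp [ 0.5799 -0.0102  0.0295] toolx ang 126.68 q7 2.258 F [ 2.02  7.37 -0.74] T [ 1.461 -0.247 -0.169] w 0.0147
press [0.0028 0.0342 0.0295] Fpress 1.21 7.55
per mm -y [-0.7327 -0.6805 -0.0064] +x [-0.6805  0.7327  0.0028]
```

View pics/j.png

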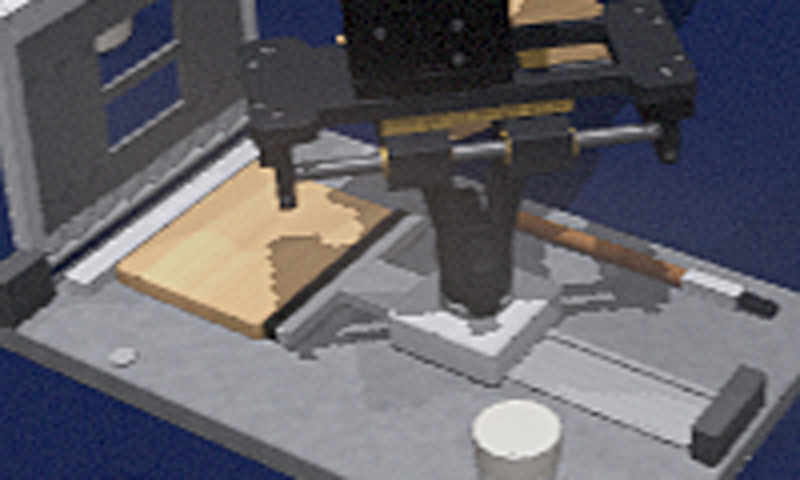

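Call:
apply_moves(
  increments=[
    {"grip":255,"xyz":[-1.5,-1.4,0],"rotation":[0,0,0]},
    {"grip":255,"xyz":[-2.2,-2,0],"rotation":[0,0,0]},
    {"grip":255,"xyz":[-2.2,-2,0],"rotation":[0,0,0]},
  ],
)

```text
time: 7.52
ee_pos: [0.5798, -0.0117, 0.0295]
eef_rot: [0.448, 0.894, 0.004, -0.0]
ft_force: [1.5, 6.5, -2.3]
width: 0.0148
```

```bash
python3 st.py
```

```text
t 7.53 tcp [ 0.5798 -0.0117  0.0295] toolx ang 126.73 q7 2.263 F [ 1.53  6.54 -2.33] T [ 1.27  -0.211 -0.179] w 0.0148
press [0.0028 0.0326 0.0295] Fpress 0.82 6.66
per mm -y [-0.7322 -0.681  -0.0078] +x [-0.681   0.7322  0.0028]
```

Call:
apply_moves(
  increments=[
    {"grip":255,"xyz":[-1.5,-1.4,0],"rotation":[0,0,0]},
    {"grip":255,"xyz":[-2.9,-2.7,0],"rotation":[0,0,0]},
    {"grip":255,"xyz":[-2.9,-2.7,0],"rotation":[0,0,0]},
  ],
)

```text
time: 7.9
ee_pos: [0.5796, -0.013, 0.0295]
eef_rot: [0.448, 0.894, 0.005, -0.0]
ft_force: [3.0, 8.2, -1.8]
width: 0.0149
```

```bash
python3 st.py
```

```text
t 7.9 tcp [ 0.5796 -0.013   0.0295] toolx ang 126.82 q7 2.27 F [ 2.95  8.22 -1.76] T [ 1.729 -0.301 -0.164] w 0.0149
press [0.0028 0.0313 0.0295] Fpress 2.05 8.49
per mm -y [-0.7311 -0.6822 -0.0102] +x [-0.6822  0.7311  0.0029]
```

Call:
apply_moves(
  increments=[
    {"grip":255,"xyz":[-1.5,-1.4,0],"rotation":[0,0,0]},
    {"grip":255,"xyz":[-2.9,-2.7,0],"rotation":[0,0,0]},
    {"grip":255,"xyz":[-2.9,-2.7,0],"rotation":[0,0,0]},
  ],
)

```text
time: 8.28
ee_pos: [0.5796, -0.0133, 0.0295]
eef_rot: [0.446, 0.895, 0.007, -0.001]
ft_force: [1.8, 11.9, -2.0]
width: 0.0148
```

```bash
python3 st.py pics/k.png
```

```text
t 8.28 tcp [ 0.5796 -0.0133  0.0295] toolx ang 126.97 q7 2.277 F [ 1.78 11.87 -2.05] T [ 2.312 -0.379 -0.149] w 0.0148
press [0.0028 0.0311 0.0295] Fpress 0.49 11.99
per mm -y [-0.7294 -0.684  -0.0137] +x [-0.6841  0.7294  0.003 ]
```

View pics/k.png

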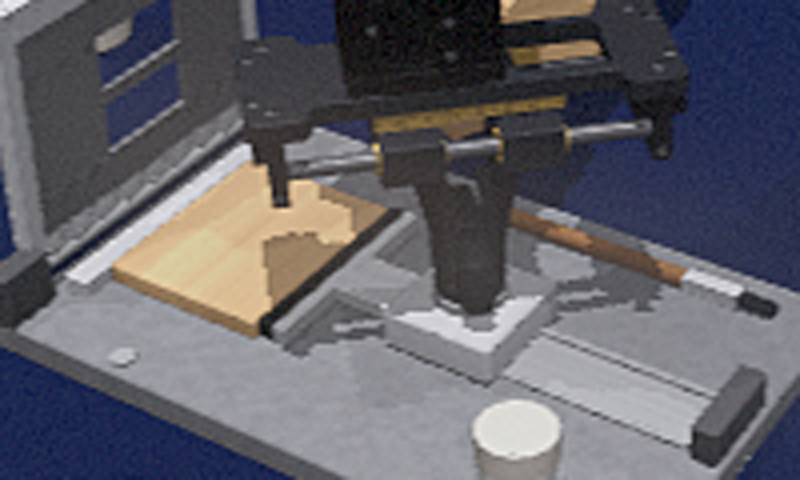

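Call:
apply_moves(
  increments=[
    {"grip":255,"xyz":[-3.6,-3.4,0],"rotation":[0,0,0]},
    {"grip":255,"xyz":[-5.1,-4.8,0],"rotation":[0,0,0]},
    {"grip":255,"xyz":[-5.1,-4.8,0],"rotation":[0,0,0]},
  ],
)

```text
time: 8.7
ee_pos: [0.5795, -0.0139, 0.0295]
eef_rot: [0.444, 0.896, 0.01, -0.002]
ft_force: [2.6, 18.8, -1.5]
width: 0.0143
```

```bash
python3 st.py
```

```text
t 8.7 tcp [ 0.5795 -0.0139  0.0295] toolx ang 127.23 q7 2.29 F [ 2.62 18.76 -1.49] T [ 3.764 -0.623 -0.211] w 0.0143
press [0.0028 0.0305 0.0295] Fpress 0.58 18.94
per mm -y [-0.7262 -0.6872 -0.0197] +x [-0.6874  0.7263  0.0032]
```

Call:
apply_moves(
  increments=[
    {"grip":255,"xyz":[-5.4,-5.1,0],"rotation":[0,0,9]},
    {"grip":255,"xyz":[-5.4,-5.1,0],"rotation":[0,0,18]},
    {"grip":255,"xyz":[-5.4,-5.1,0],"rotation":[0,0,27]},
  ],
  squeeze=60,
)

```text
time: 9.07
ee_pos: [0.5794, -0.0136, 0.0295]
eef_rot: [0.641, 0.768, 0.012, -0.006]
ft_force: [2.2, 22.2, -0.3]
width: 0.0145
```

```bash
python3 st.py
```

```text
t 9.07 tcp [ 0.5794 -0.0136  0.0295] toolx ang 100.3 q7 1.859 F [ 2.21 22.19 -0.3 ] T [ 4.433 -0.285  0.276] w 0.0145
press [0.0026 0.0308 0.0295] Fpress -0.2 22.3
per mm -y [-0.9585 -0.2838 -0.0267] +x [-0.2839  0.9588  0.0028]
```

Call:
apply_moves(
  increments=[
    {"grip":255,"xyz":[-7.1,-2.1,0],"rotation":[0,0,9]},
    {"grip":255,"xyz":[-7.1,-2.1,0],"rotation":[0,0,18]},
    {"grip":255,"xyz":[-7.1,-2.1,0],"rotation":[0,0,27]},
    {"grip":255,"xyz":[-7.1,-2.1,0],"rotation":[0,0,36]},
    {"grip":255,"xyz":[-7.1,-2.1,0],"rotation":[0,0,38]},
  ],
)

```text
time: 9.7
ee_pos: [0.5795, -0.0126, 0.0296]
eef_rot: [0.855, 0.519, 0.011, -0.013]
ft_force: [3.2, 23.9, 0.1]
width: 0.0146
```

```bash
python3 st.py
```

```text
t 9.7 tcp [ 0.5795 -0.0126  0.0296] toolx ang 62.53 q7 1.255 F [ 3.23 23.94  0.09] T [ 4.451 -0.453  0.319] w 0.0146
press [0.0026 0.0318 0.0296] Fpress 0.62 24.15
per mm -y [-0.9314  0.3624 -0.0342] +x [0.3626 0.932  0.0026]
```

Call:
apply_moves(
  increments=[
    {"grip":255,"xyz":[-3.5,1.4,0],"rotation":[0,0,0]},
    {"grip":255,"xyz":[0,0,0],"rotation":[0,0,0]},
    {"grip":255,"xyz":[0,0,0],"rotation":[0,0,0]},
  ],
)

```text
time: 10.07
ee_pos: [0.5795, -0.0117, 0.0296]
eef_rot: [0.854, 0.52, 0.011, -0.013]
ft_force: [1.6, 6.5, -1.4]
width: 0.0147
```

```bash
python3 st.py pics/l.png
```

```text
t 10.07 tcp [ 0.5795 -0.0117  0.0296] toolx ang 62.6 q7 1.255 F [ 1.61  6.51 -1.35] T [ 0.261 -0.07   0.16 ] w 0.0147
press [0.0026 0.0326 0.0296] Fpress 0.9 6.64
per mm -y [-0.9318  0.3612 -0.0344] +x [0.3614 0.9324 0.0025]
```

View pics/l.png

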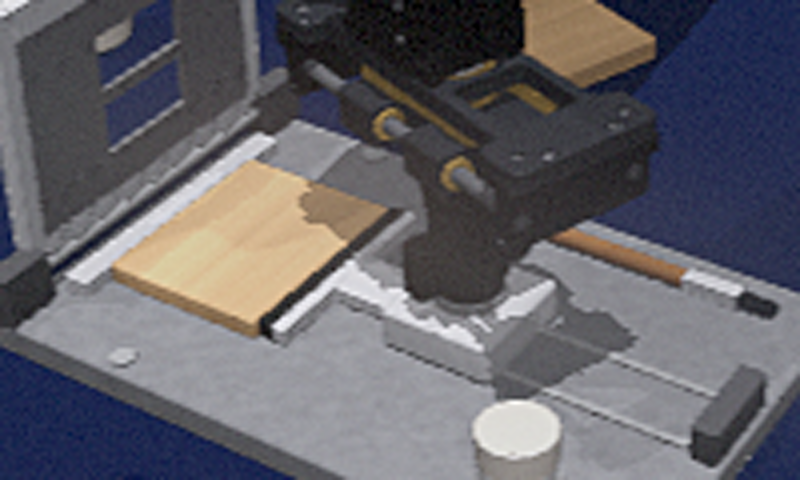

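Knob is at about +0.37 rad. The arm pushed with ~23 N throughout the locking, ~7 N of it spring and friction, so the squeeze should be ~16 N. Now unload and open.

Call:
apply_moves(
  increments=[
    {"grip":255,"xyz":[1,-0.4,0],"rotation":[0,0,0]},
    {"grip":120,"xyz":[1,-0.4,0],"rotation":[0,0,0]},
    {"grip":120,"xyz":[1,-0.4,0],"rotation":[0,0,0]},
    {"grip":120,"xyz":[1,-0.4,0],"rotation":[0,0,0]},
    {"grip":120,"xyz":[1,-0.4,0],"rotation":[0,0,0]},
  ],
)

```text
time: 10.75
ee_pos: [0.5796, -0.0108, 0.0297]
eef_rot: [0.854, 0.519, 0.012, -0.013]
ft_force: [-0.5, -0.1, -0.8]
width: 0.0432
```

```bash
python3 st.py pics/m.png
```

```text
t 10.75 tcp [ 0.5796 -0.0108  0.0297] toolx ang 62.58 q7 1.253 F [-0.49 -0.12 -0.81] T [-0.017 -0.03   0.052] w 0.0432
press [0.0026 0.0336 0.0297] Fpress -0.48 -0.17
per mm -y [-0.9317  0.3616 -0.0347] +x [0.3618 0.9323 0.0025]
```

View pics/m.png

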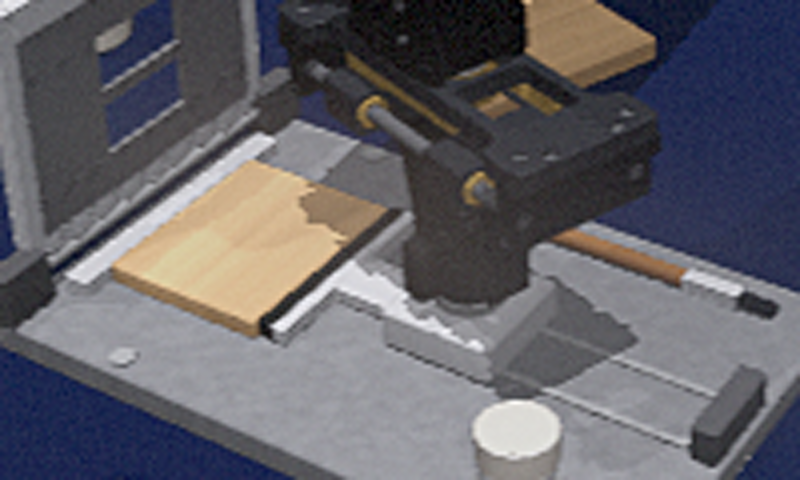

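Fingers are off and the carriage stayed in place. Lift and check.

Call:
apply_moves(
  increments=[
    {"grip":120,"xyz":[0,0,-30],"rotation":[0,0,0]},
    {"grip":120,"xyz":[0,0,-80],"rotation":[0,0,0]},
    {"grip":255,"xyz":[0,0,-140],"rotation":[0,0,0]},
    {"grip":255,"xyz":[0,0,-200],"rotation":[0,0,0]},
    {"grip":255,"xyz":[0,0,-220],"rotation":[0,0,0]},
  ],
)

```text
time: 11.42
ee_pos: [0.5796, -0.0187, 0.2537]
eef_rot: [0.854, 0.519, 0.014, -0.012]
ft_force: [0.0, -0.2, -1.1]
width: 0.024
```

```bash
python3 - <<'E'
from h import *
go(None)
old=load('scene')  # pic m
s=shot('scene'); t=shot('top')
cv2.imwrite('pics/n.png',np.vstack([cv2.resize(s['img'][190:330,180:390],None,fx=3,fy=2.1),cv2.resize(t['img'][150:285,240:450],None,fx=3,fy=2.1)]))
P=pts(s); im=s['img']
# lid inner face points
w=(P-PO); px,py,pz=w@UX,w@UY,w[...,2]
m=(abs(px)<.08)&(py>-.25)&(py<-.14)&(pz>.06)&(pz<.16)&(s['range_z']>0)
q=np.c_[px[m],py[m],pz[m]]; print('lid pts',len(q),'plane y=a+b z',np.polyfit(q[:,2],q[:,1],1), 'resid',np.std(q[:,1]-np.polyval(np.polyfit(q[:,2],q[:,1],1),q[:,2])))
print([press(v).round(4) for v in[(.6438,-.2182,.171),(.4688,-.1993,.168),(.558,-.2064,.1826)]])
# plaque & jaw in press coordinates by height
m=(abs(px)<.04)&(abs(pz-.030)<.006)&(im[...,2].astype(int)-im[...,0]>40); print('plaque y range',np.percentile(py[m],[1,50,99]),pz[m].mean())
E
```

```text
t 11.43 tcp [ 0.5796 -0.0187  0.2537] toolx ang 62.56 q7 1.165 F [ 0.05 -0.22 -1.11] T [-0.031  0.048  0.018] w 0.024
lid pts 2098 plane y=a+b z [ 0.03620879 -0.16282596] resid 0.0010984677989002002
[array([ 0.0888, -0.1657,  0.171 ]), array([-0.0872, -0.1658,  0.168 ]), array([ 0.0022, -0.1632,  0.1826])]
plaque y range [-0.14062669 -0.09343816  0.57468758] 0.028435741108153802
```

View pics/n.png

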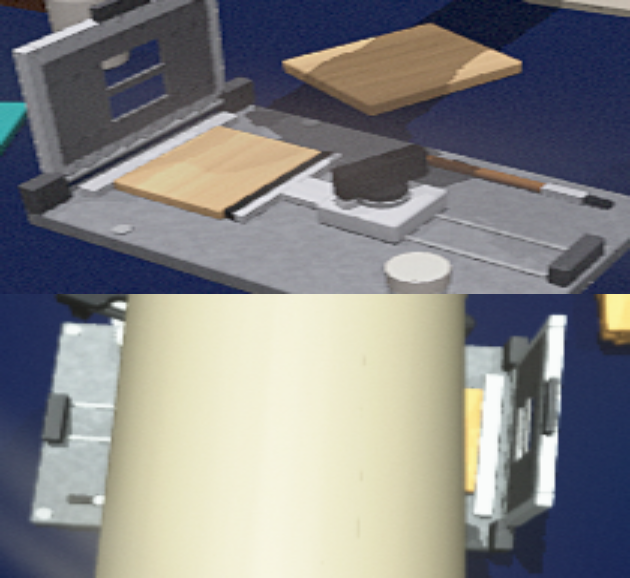

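```bash
python3 - <<'E'
from h import *
s=load('scene');t=load('top')
cv2.imwrite('pics/o.png',np.hstack([cv2.resize(s['img'][225:300,200:300],(400,300),interpolation=cv2.INTER_CUBIC),cv2.resize(t['img'][155:265,380:430],(200,440),interpolation=cv2.INTER_CUBIC)[:300]]))
E
```

```text
(no output)
```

View pics/o.png

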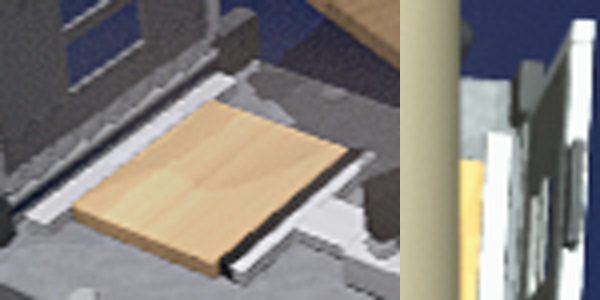

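The plaque is flush between fence and jaw. Next, go over and behind the upright frame with shut fingers.

```bash
cat >> h.py <<'E'
def W(x,y,z): return PO+x*UX+y*UY+np.array([0,0,z])
E
python3 - <<'E'
from h import *
print(W(0,-.22,.25)); go(W(0,-.22,.25),-6.2)
E
```

```text
[ 0.54965604 -0.26260227  0.25      ]
t 11.53 tcp [ 0.5794 -0.0185  0.2522] toolx ang 62.58 q7 1.165 F [ 0.76  0.02 -0.01] T [-0.024 -0.025 -0.022] w 0.0156
xyz mm [-230.3   86.    -6.7]
rot deg [-1.57 -1.57 68.77]
```

Call:
apply_moves(
  increments=[
    {"grip":255,"xyz":[-40,15,-6],"rotation":[-1,-1,10]},
    {"grip":255,"xyz":[-85,32,-6],"rotation":[-1.5,-1.5,20]},
    {"grip":255,"xyz":[-130,49,-6],"rotation":[-1.5,-1.5,30]},
    {"grip":255,"xyz":[-175,65,-6],"rotation":[-1.5,-1.5,40]},
    {"grip":255,"xyz":[-215,80,-6],"rotation":[-1.5,-1.5,50]},
  ],
)

```text
time: 12.15
ee_pos: [0.5504, -0.2477, 0.2484]
eef_rot: [0.994, 0.106, 0.002, 0.0]
ft_force: [-0.0, -0.8, -0.1]
width: 0.0008
```

```bash
python3 - <<'E'
from h import *
go(W(0,-.22,.22),-6.2)
E
```

```text
t 12.15 tcp [ 0.5504 -0.2477  0.2484] toolx ang 12.21 q7 0.735 F [-0.04 -0.84 -0.11] T [-0.069  0.023  0.042] w 0.0008
xyz mm [-4.  14.3 28.4]
rot deg [ 0.03 -0.24 18.41]
```

Call:
apply_moves(
  increments=[
    {"grip":255,"xyz":[-4,14.3,0],"rotation":[0,0,9]},
    {"grip":255,"xyz":[-4,14.3,28],"rotation":[0,0,18.4]},
    {"grip":255,"xyz":[-4,14.3,75],"rotation":[0,0,18.4]},
    {"grip":255,"xyz":[-4,14.3,110],"rotation":[0,0,18.4]},
    {"grip":255,"xyz":[-4,14.3,115],"rotation":[0,0,18.4]},
  ],
)

```text
time: 12.78
ee_pos: [0.548, -0.2616, 0.1301]
eef_rot: [0.999, -0.054, -0.001, -0.001]
ft_force: [0.8, -1.6, 0.5]
width: 0.0004
```

```bash
cat > lid.py <<'E'
from h import *
import sys
s0=r.read_state(); go(W(0,-.20,.125),-6.2); print('press',press(s0['ee_pos']).round(4),'Fp',(UY@s0['ft_force']).round(2))
s=shot('scene'); t=shot('top')
cv2.imwrite(sys.argv[1],np.hstack([cv2.resize(s['img'][120:320,160:390],(460,400)),cv2.resize(t['img'][130:290,330:450],(300,400))]))
E
python3 lid.py pics/p.png
```

```text
t 12.78 tcp [ 0.548  -0.2616  0.1301] toolx ang -6.2 q7 0.508 F [ 0.79 -1.59  0.46] T [-0.092  0.056  0.053] w 0.0004
xyz mm [  1.8 -19.2   5.1]
rot deg [-0.05  0.08  0.  ]
press [-0.0018 -0.2192  0.1301] Fp -1.5
```

View pics/p.png

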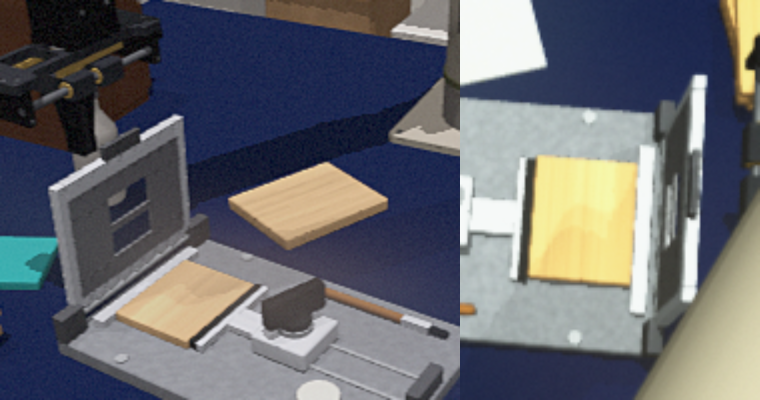

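```bash
python3 - <<'E'
from h import *
for th in np.arange(1.5,-.11,-.1):
    c,s=np.cos(th),np.sin(th); y=-.165+.134*c-.010*s; z=.033+.134*s+.010*c
    print(round(th,2),'tcp press y',round((y-.0095)*1000,1),'z',round((z-.025)*1000,1))
E
```

```text
1.5 tcp press y -175.0 z 142.4
1.4 tcp press y -161.6 z 141.7
1.3 tcp press y -148.3 z 139.8
1.2 tcp press y -135.3 z 136.5
1.1 tcp press y -122.6 z 132.0
1.0 tcp press y -110.5 z 126.2
0.9 tcp press y -99.0 z 119.2
0.8 tcp press y -88.3 z 111.1
0.7 tcp press y -78.5 z 102.0
0.6 tcp press y -69.6 z 91.9
0.5 tcp press y -61.7 z 81.0
0.4 tcp press y -55.0 z 69.4
0.3 tcp press y -49.4 z 57.2
0.2 tcp press y -45.2 z 44.4
0.1 tcp press y -42.2 z 31.3
-0.0 tcp press y -40.5 z 18.0
-0.1 tcp press y -40.2 z 4.6
```

Call:
apply_moves(
  increments=[
    {"grip":255,"xyz":[1,-10,0],"rotation":[0,0,0]},
    {"grip":255,"xyz":[1.8,-20,0],"rotation":[0,0,0]},
    {"grip":255,"xyz":[1.8,-30,0],"rotation":[0,0,0]},
    {"grip":255,"xyz":[1.8,-38,0],"rotation":[0,0,0]},
    {"grip":255,"xyz":[1.8,-45,0],"rotation":[0,0,0]},
  ],
)

```text
time: 13.5
ee_pos: [0.5565, -0.2181, 0.1334]
eef_rot: [0.999, -0.054, 0.002, 0.001]
ft_force: [-0.5, -3.3, 0.5]
width: 0.0005
```

```bash
python3 lid.py pics/q.png
```

```text
t 13.5 tcp [ 0.5565 -0.2181  0.1334] toolx ang -6.2 q7 0.42 F [-0.55 -3.29  0.52] T [-0.76   0.03   0.012] w 0.0005
xyz mm [-2.  25.   8.4]
rot deg [ 0.05 -0.21 -0.  ]
press [ 0.002  -0.175   0.1334] Fp -3.33
```

View pics/q.png

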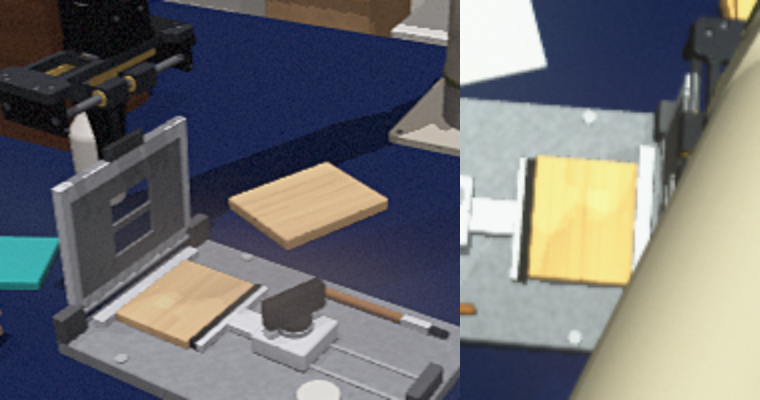

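Call:
apply_moves(
  increments=[
    {"grip":255,"xyz":[-1,-10,0],"rotation":[0,0,0]},
    {"grip":255,"xyz":[-2,-20,0],"rotation":[0,0,0]},
    {"grip":255,"xyz":[-2,-30,0],"rotation":[0,0,0]},
    {"grip":255,"xyz":[-2,-40,0],"rotation":[0,0,0]},
    {"grip":255,"xyz":[-2,-50,0],"rotation":[0,0,0]},
  ],
)

```text
time: 14.22
ee_pos: [0.5599, -0.1668, 0.1332]
eef_rot: [0.999, -0.054, 0.002, 0.0]
ft_force: [0.2, -2.7, 0.8]
width: -0.0
```

```bash
python3 lid.py pics/r.png
```

```text
t 14.22 tcp [ 0.5599 -0.1668  0.1332] toolx ang -6.16 q7 0.319 F [ 0.24 -2.71  0.84] T [-0.672  0.143  0.043] w -0.0
xyz mm [ 0.1 76.3  8.2]
rot deg [-0.01 -0.18  0.04]
press [-0.0002 -0.1237  0.1332] Fp -2.67
```

View pics/r.png

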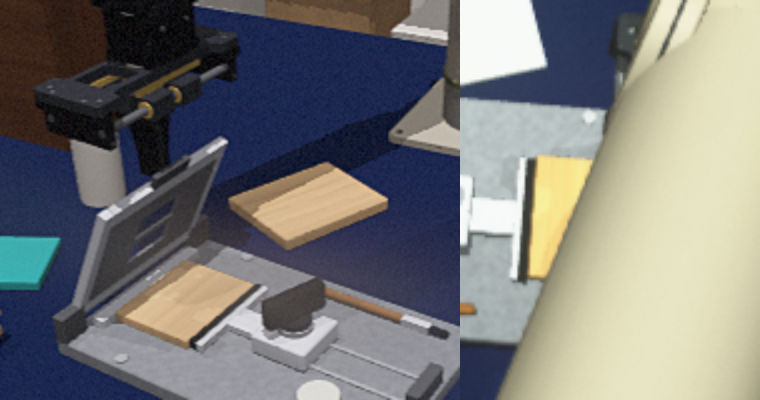

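Call:
apply_moves(
  increments=[
    {"grip":255,"xyz":[0,-8,4],"rotation":[0,0,0]},
    {"grip":255,"xyz":[0,-16,9],"rotation":[0,0,0]},
    {"grip":255,"xyz":[0,-25,15],"rotation":[0,0,0]},
    {"grip":255,"xyz":[0,-33,21],"rotation":[0,0,0]},
    {"grip":255,"xyz":[0,-41,28],"rotation":[0,0,0]},
  ],
)

```text
time: 14.95
ee_pos: [0.5647, -0.1241, 0.1048]
eef_rot: [0.999, -0.053, 0.002, -0.001]
ft_force: [0.5, -0.1, 2.0]
width: 0.0001
```

```bash
python3 lid.py pics/s.png
```

```text
t 14.95 tcp [ 0.5647 -0.1241  0.1048] toolx ang -6.03 q7 0.255 F [ 0.55 -0.11  2.04] T [-0.127 -0.061  0.021] w 0.0001
xyz mm [ -0.3 119.3 -20.4]
rot deg [-0.07 -0.18  0.17]
press [ 0.     -0.0807  0.1048] Fp -0.05
```

View pics/s.png

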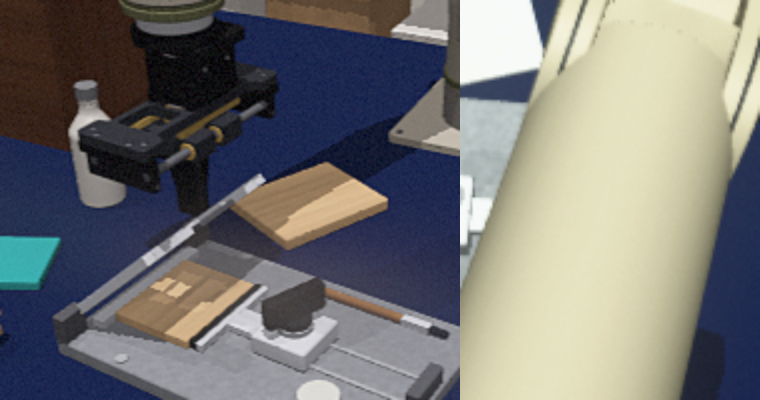

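Call:
apply_moves(
  increments=[
    {"grip":255,"xyz":[0,-6,8],"rotation":[0,0,0]},
    {"grip":255,"xyz":[0,-12,17],"rotation":[0,0,0]},
    {"grip":255,"xyz":[0,-17,26],"rotation":[0,0,0]},
    {"grip":255,"xyz":[0,-22,35],"rotation":[0,0,0]},
    {"grip":255,"xyz":[0,-26,44],"rotation":[0,0,0]},
  ],
)

```text
time: 15.68
ee_pos: [0.567, -0.097, 0.0594]
eef_rot: [0.999, -0.052, 0.001, -0.001]
ft_force: [0.3, -0.4, 1.7]
width: 0.0004
```

```bash
python3 lid.py pics/t.png
```

```text
t 15.68 tcp [ 0.567  -0.097   0.0594] toolx ang -5.95 q7 0.237 F [ 0.29 -0.44  1.74] T [ 0.002  0.04  -0.005] w 0.0004
xyz mm [ 1.000e-01  1.464e+02 -6.580e+01]
rot deg [-0.08 -0.06  0.25]
press [-0.0007 -0.0535  0.0594] Fp -0.41
```

View pics/t.png

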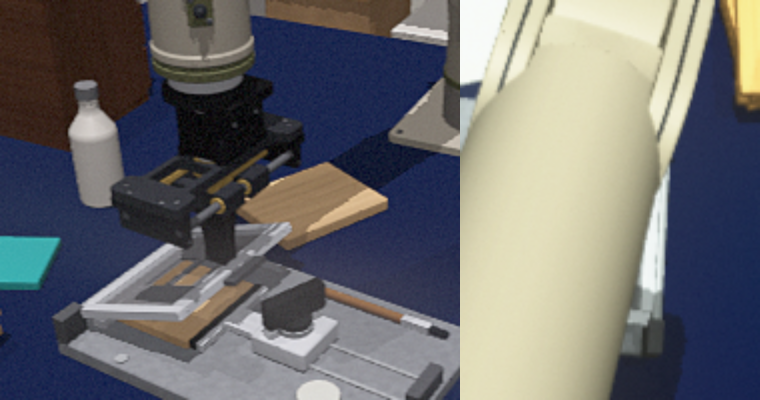

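Call:
apply_moves(
  increments=[
    {"grip":255,"xyz":[0,-3,8],"rotation":[0,0,0]},
    {"grip":255,"xyz":[0,-5,16],"rotation":[0,0,0]},
    {"grip":255,"xyz":[0,-7,23],"rotation":[0,0,0]},
    {"grip":255,"xyz":[0,-8,30],"rotation":[0,0,0]},
    {"grip":255,"xyz":[0,-8,36],"rotation":[0,0,0]},
  ],
)

```text
time: 16.4
ee_pos: [0.567, -0.0885, 0.0223]
eef_rot: [0.999, -0.052, -0.0, -0.001]
ft_force: [1.0, 1.2, 1.6]
width: 0.0004
```

```bash
python3 lid.py pics/u.png
```

```text
t 16.4 tcp [ 0.567  -0.0885  0.0223] toolx ang -5.91 q7 0.25 F [1.03 1.23 1.6 ] T [0.142 0.049 0.008] w 0.0004
xyz mm [   0.7  154.8 -102.9]
rot deg [-0.08  0.05  0.29]
press [-0.0016 -0.045   0.0223] Fp 1.33
```

View pics/u.png

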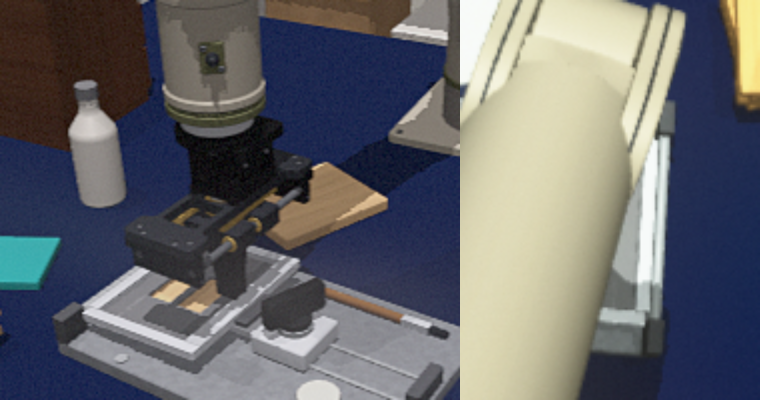

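Nearly closed. Press down in small steps until the stop shows in the force.

Call:
apply_moves(
  increments=[
    {"grip":255,"xyz":[0,0,2],"rotation":[0,0,0]},
    {"grip":255,"xyz":[0,0,4],"rotation":[0,0,0]},
    {"grip":255,"xyz":[0,0,6],"rotation":[0,0,0]},
    {"grip":255,"xyz":[0,0,6],"rotation":[0,0,0]},
  ],
)

```text
time: 17.0
ee_pos: [0.5667, -0.0887, 0.0164]
eef_rot: [0.999, -0.052, -0.001, -0.001]
ft_force: [-1.6, 1.5, 5.8]
width: 0.0005
```

```bash
python3 lid.py pics/v.png
```

```text
t 17.0 tcp [ 0.5667 -0.0887  0.0164] toolx ang -5.92 q7 0.255 F [-1.63  1.46  5.83] T [0.37  0.292 0.015] w 0.0005
xyz mm [   0.9  154.6 -108.8]
rot deg [-0.08  0.09  0.28]
press [-0.0019 -0.0453  0.0164] Fp 1.27
```

Call:
apply_moves(
  increments=[
    {"grip":255,"xyz":[0,0,2],"rotation":[0,0,0]},
    {"grip":255,"xyz":[0,0,4],"rotation":[0,0,0]},
    {"grip":255,"xyz":[0,0,4],"rotation":[0,0,0]},
  ],
)

```text
time: 17.48
ee_pos: [0.5671, -0.0887, 0.0153]
eef_rot: [0.999, -0.052, -0.0, -0.002]
ft_force: [-14.8, 3.9, 38.1]
width: 0.0004
```

```bash
python3 lid.py pics/v.png
```

```text
t 17.48 tcp [ 0.5671 -0.0887  0.0153] toolx ang -5.94 q7 0.258 F [-14.8    3.91  38.06] T [1.091 3.41  0.13 ] w 0.0004
xyz mm [   0.6  154.4 -110.2]
rot deg [-0.21  0.06  0.26]
press [-0.0014 -0.0452  0.0153] Fp 2.29
```

View pics/v.png

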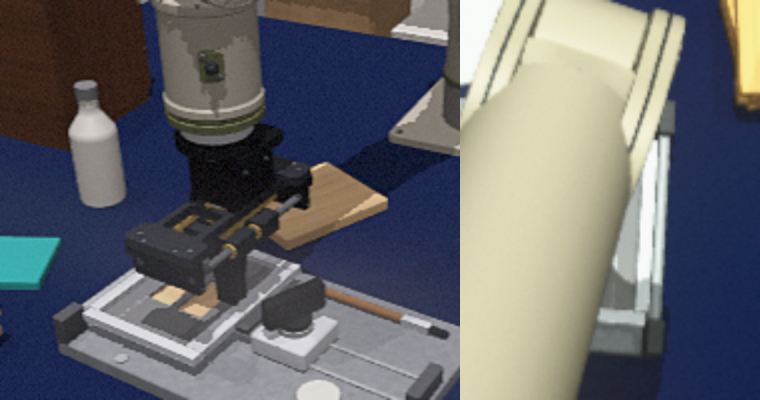

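The frame is against its stop (38 N). Backing straight up.

Call:
apply_moves(
  increments=[
    {"grip":255,"xyz":[0,0,-6],"rotation":[0,0,0]},
    {"grip":255,"xyz":[0,0,-30],"rotation":[0,0,0]},
    {"grip":255,"xyz":[0,0,-80],"rotation":[0,0,0]},
    {"grip":255,"xyz":[0,0,-140],"rotation":[0,0,0]},
    {"grip":255,"xyz":[0,0,-190],"rotation":[0,0,0]},
  ],
)

```text
time: 18.2
ee_pos: [0.5671, -0.0898, 0.2074]
eef_rot: [0.999, -0.052, -0.0, -0.002]
ft_force: [1.7, 0.1, 0.2]
width: 0.0006
```

Call:
apply_moves(
  increments=[
    {"grip":255,"xyz":[0,40,-30],"rotation":[0,0,0]},
    {"grip":255,"xyz":[0,90,-30],"rotation":[0,0,0]},
    {"grip":255,"xyz":[0,145,-30],"rotation":[0,0,0]},
    {"grip":255,"xyz":[0,200,-30],"rotation":[0,0,0]},
    {"grip":255,"xyz":[0,230,-30],"rotation":[0,0,0]},
  ],
)

```text
time: 18.82
ee_pos: [0.5415, -0.3221, 0.2364]
eef_rot: [0.999, -0.054, -0.0, -0.001]
ft_force: [-0.6, 1.0, -0.1]
width: 0.0004
```

```bash
python3 - <<'E'
from h import *
go(None); s=shot('scene'); t=shot('top')
cv2.imwrite('pics/w.png',np.hstack([cv2.resize(s['img'][150:370,170:410],(440,400)),cv2.resize(t['img'][140:290,235:450],(350,400))]))
P=pts(s); w=P-PO; px,py,pz=w@UX,w@UY,w[...,2]
im=s['img']; 
for n,c in(('scene',s),('top',t)):
    Q=pts(c)-PO; px,py,pz=Q@UX,Q@UY,Q[...,2]
    for lab,x0,x1 in(('+x bar',.077,.087),('-x bar',-.087,-.077)):
        m=(px>x0)&(px<x1)&(py>-.15)&(py<-.045)&(pz>.03)&(pz<.07)&(c['range_z']>0)
        if m.sum()>20: f=np.polyfit(py[m],pz[m],1); print(n,lab,m.sum(),'slope rad',f[0].round(4),'z mid',np.polyval(f,-.1).round(4))
E
```

```text
t 18.82 tcp [ 0.5415 -0.3221  0.2364] toolx ang -6.17 q7 0.594 F [-0.64  1.   -0.08] T [-0.095 -0.002  0.004] w 0.0004
scene +x bar 115 slope rad 0.0085 z mid 0.0414
scene -x bar 81 slope rad -0.0009 z mid 0.0412
top +x bar 256 slope rad -0.0073 z mid 0.0431
top -x bar 232 slope rad -0.0047 z mid 0.0435
```

View pics/w.png

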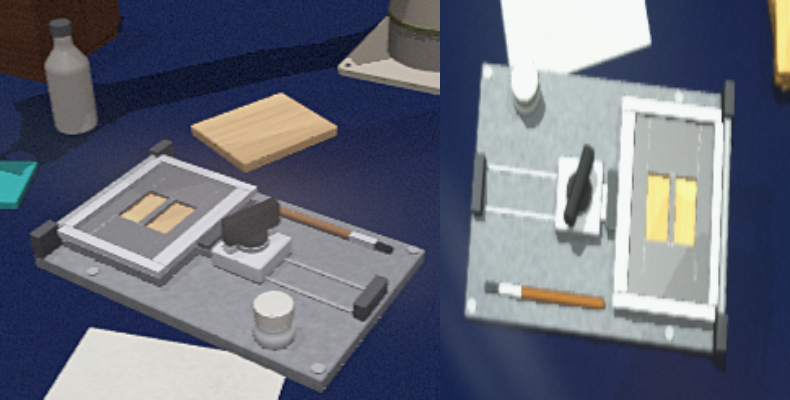

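```bash
python3 - <<'E'
from h import *
t=load('top')
# carriage block edges at z=.041 using bright mask
u0,v0=235,140; sx,sy=215/350,150/400
k=lambda u,v,z:press(plane(t,u0+u*sx,v0+v*sy,z))
print('carriage block +y edge',k(556,190,.041)[1],'-y edge',k(607,195,.041)[1],'knob top ends',k(586,150,.083),k(571,222,.083))
a=k(586,150,.083)-k(571,222,.083); print('knob angle cw',-np.arctan2(a[1],a[0]))
E
```

```text
carriage block +y edge -0.5222904428317151 -y edge -0.5893222709843293 knob top ends [ 0.07647666 -0.53757455  0.083     ] [ 0.01704631 -0.51792589  0.083     ]
knob angle cw 0.31930357584637337
```

```bash
python3 - <<'E'
from h import *
t=load('top'); u0,v0=235,140; sx,sy=215/350,150/400
k=lambda u,v,z:press(plane(t,u0+(u-440)*sx,v0+v*sy,z))
print('block y edges',k(556,190,.041)[1],k(607,195,.041)[1],'knob ends',k(586,150,.083),k(571,222,.083), 'time',r.read_state()['time'])
a=k(586,150,.083)-k(571,222,.083); print(-np.arctan2(a[1],a[0]))
E
```

```text
block y edges 0.05986953061310564 -0.00824116479732193 knob ends [0.02690641 0.02239604 0.083     ] [-0.03230038  0.03636354  0.083     ] time 18.925
0.23167458534665267
```

```bash
python3 - <<'E'
from h import *
print(r.close_job()); print(r.read_state()['time'])
E
```

```text
the job is handed in; nothing more can be done
None
the job is handed in; nothing more can be done
```

The plaque is clamped against the fence, the knob is locked, the stencil frame is closed, and I handed the job in at about 19 s of the 67 s allowed. No verdict was reported.

**Clamping:** I turned the knob loose to about -0.75 rad and slid the carriage up. I locked the knob at about +0.37 rad while holding a push of 22–24 N. Subtracting roughly 7 N for the spring and friction, the squeeze is about 15 N. I worked this out from the wrist force and could not measure it directly once I let go.

**Frame:** I pushed it over with shut fingers, at around 0.6 rad/s as commanded, and pressed it onto its stop. The push peaked at 38 N, just under the 40 N limit for the arm or gripper body; the contact was at the fingertips.

**Last checks:**
- **Frame:** it lies flat to within ±0.01 rad, with its outer face at 41–43 mm in the two cameras.
- **Plaque and carriage:** the plaque looked flush with fence and jaw before the frame closed. The carriage stayed at about +29 mm after release; +30 mm is home.
- **Bystanders:** I did not measure them. The pot, brush and glue bottle looked unmoved in the final crops; the others were not fully in view.

**Disagreements:**
- **Fingertip height:** the cameras showed the fingertips about 33 mm higher than the reported TCP height implied. I trusted the cameras, and the contacts with knob and frame confirmed them.
- **Knob angle:** a rough final reading from the top picture gave +0.23 rad, against +0.37 rad from the tool's turn.
- **TCP shift:** the reported TCP moved back by 1–2 mm while I locked and unloaded the knob. I took that to be give in the grip.

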